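# Make up a weight of brass wire on the dial scale

## Robot

A 6-joint arm with a two-finger parallel gripper is mounted at the origin on the work surface. World frame = base frame: x ahead of the robot, y to its left, z up, the work surface at z = 0. Lengths are in m, angles in degrees, forces in N, time in s.
With the tool pointing down it reaches from about 0.35 to 0.875 m from the base axis. Payload 4.2 kg.
Tool frame: the origin (TCP) lies on the centre line of the jaws, within the pads' length; the fingertips stand 19 mm ahead of it and the grasp point (between the pads) is the TCP; x points along the fingers, y is the direction in which the jaws open and shut, and the axes are right-handed (so a half turn about x gives the same grasp; the last joint's range is limited). The gripper opens to 87 mm and grips with 3 to 60 N. Pads are 19 mm wide; open, the fingers measure 117 mm over their backs; the gripper's body (75 mm by 190 mm) begins 51 mm behind the grasp point.
Start: joints at [-53.193, 22.042, 0.453, 0, -68.411, -14.817], TCP at [0.234, -0.58, 0.242] pointing down, gripper open.
Joint ranges: [-179.83, 179.83], [-69.29, 118.12], [-61.27, 80.66], [-181.25, 117.63], [-171.15, -9.14], [-177.46, 177.46]. Speed limits (degrees/s): [159.86, 159.86, 180, 180, 180, 180].

## Interface

Orientations are given as a 3x3 rotation matrix whose columns are the frame's x, y, z axes.
In Python, from station import r, viewer, job, spotter gives the robot as it stands.
- The arm moves only by the tool play_rows, never from a script. Its argument "commands" is a list of rows, each an object of numbers: "fingers": the gripper command: -1 is fully open, 1 is shut, values between are in proportion; "tx", "ty", "tz": the shift along the tool's x, y, z normalised to -1 to 1, where 1 is 750 mm; "ax", "ay", "az": the turn, a rotation vector about the tool's x, y, z normalised to -1 to 1, where 1 is pi rad. In form: [{"fingers": .., "tx": .., "ty": .., "tz": .., "ax": .., "ay": .., "az": ..}, ...]. A call has 1 to 5 rows; each row is the pose to reach, as a shift and turn from the pose commanded when the call began, along the tool's axes at that moment, turning the shorter way round; what a row does not reach only later rows make up. A row lasts 1/12 s, in which the tool goes at most 41.7 mm and 7.16 degrees, less where a joint would pass 70% of its speed; a pose out of reach is approached as far as the arm can. A call with a number of a shift or a turn outside -1 to 1 is refused whole. A call with a gripper value outside its range is refused whole. The fingers move at their own pace and stop on an object; the grip force is fixed at half the most. Time passes only in rows, so rows that repeat a pose let the fingers close. It gives the time, the measured TCP pose, the force and the opening at its end, in the units of the state.
- r.sense(): the state, without advancing time (a new reading comes with each control period).
- viewer.capture(name): name is "scene" or "top" or "wrist"; returns a dict with "image" (384x512x3 uint8, red, green, blue), "fx", "fy", "cx", "cy" (pixels), "dist" ([k1, k2, p1, p2, k3] as OpenCV has them; the pictures are not rectified), "R" (3x3) and "t" (3): a world point X has camera coordinates R X + t; the wrist camera has in their place "mount" (4x4, takes a point from camera to tool coordinates, whose origin is the TCP and whose axes are the tool frame's). Camera axes: x right, y down, z forward; pixel columns grow to the right and rows downward; lengths in m; the calibration is good to about 2 mm. A picture is of the moment at which its call begins: read the wrist's pose just before it. There is no depth.
- job.finish_job(): hands the job in, once; it reports no verdict.
Trained networks look in a picture, given as the dict that the camera call returned (one of the last four; its "shot" number tells which), for a name from the list of things; names that differ only in an ending like _2 or _b are one class to them, and where a whole thing is asked for, a point or a joint stands for the part that bears it (a point fixed in the world has none). Each returns a list of dicts, best first, with "score" (0 to 1); they miss things now and then, are a little off and sometimes report something else, mostly with a low value. They report only what shows in the picture. A call takes as long as a camera call. They do not tell look-alikes from the thing itself.
- spotter.find_in(name, picture): "uv" ([column, row] in pixels, amid what is visible of it).
- spotter.silhouettes(name, picture): "region" (384x512 bool, what is visible of it) and "uv" ([column, row] in pixels, amid what is visible of it).
The state is a dict: "time_s": time; "joints": joint angles; "joint_velocities": joint speeds; "effort": joint torques, N m; "tcp_pos": TCP position; "ee_rot": TCP orientation; "wrist_force": force on the tool from outside, world axes, zero at the start; "moment": the same for the moment, N m; "gripper_width": opening from 0.0 (shut) to 1.0 (fully open).
Only numpy, scipy, OpenCV 4.12 (cv2) and the standard library are available. Lean on these libraries where they do the work, as an engineer would, in place of code of your own. Each camera call takes 0.05 s, during which the arm holds its last target. There are 200 camera calls.

## Task

First take the pliers that were left on the scale's platter and lay them flat in the wooden tool tray. Then stand spools of brass wire upright on the platter beside the tub, setting each down gently and adding as many as it takes for the red needle to rest in the green band of the dial. The tub stays upright on the platter, spools of brass you do not need stay upright on the counter, and the silver and the empty spool are left where they are.

Things in the scene. Friction and masses are not known exactly. Their poses are not given: they have to be found in the camera images.
- scale: green shop scale, fixed: housing 190 x 200 x 62 mm, a steel platter above it and, on its far (+x) side, a white dial 142 mm across that leans back 45 degrees, facing up and +x, with a red needle 50 mm long and a painted green band 46 degrees wide just right of the dial's top as seen facing it. Origin: on the counter under the middle of the platter; x towards the dial, z up.
- pan_top (a point): centre of the platter's upper surface, 145 mm above the counter when empty; sinks with the load, stays level. Platter 210 mm (scale's x) by 250 mm (y), flat, with a lip 4 mm high and thick round it. Axes as the scale's. Once the pliers are gone the half away from the dial (x below 0) is free: three spools fit in a row along y at x = -48 mm, 75 mm apart.
- pan (a joint): how far the platter has sunk, m (0 empty, at most 0.07). Damped spring of 200 N/m: 4.9 mm per 100 g, settles in half a second. It turns the needle clockwise, seen facing the dial, 60 rad per metre, from lower left when empty. In the green band: sunk 37.5 to 50.8 mm (middle 44.2). One brass spool sinks it about 9.8 mm. Dial ticks are 200 g apart.
- tub: clear tub of brass rings with a white lid, 64 x 154 x 60 mm high, standing loose on the dial half of the platter, long side along the scale's y. Origin: centre of its underside. Its weight is not known beforehand (260 to 540 g).
- pliers: steel pliers with blue handles lying flat on the free half of the platter, 160 mm long, 18 mm thick, 250 g. Origin: underside of the square joint (36 mm along x, 32 mm across y, the place to grip, near the centre of mass); x points to the jaws, which end 58 mm ahead; the handles end 106 mm behind and are 60 mm apart over their ends. z up.
- tray: shallow wooden tool tray fixed to the counter, 260 (x) x 130 (y) x 22 mm high, walls 4 mm, floor 4 mm thick; open above, empty. Origin: centre of its underside, x along its length.
- brass1: spool of brass wire (yellow winding), about 200 g (184 to 216 g), 60 mm in diameter, 76 mm tall, standing upright: two black plastic flanges (60 mm across, 6 mm thick) at its ends and between them a winding 53 mm in diameter; a 28 mm disc of the wire's colour on top. Origin: centre of its underside, z up its axis.
- brass2: spool of brass wire (yellow winding), about 200 g (184 to 216 g), 60 mm in diameter, 76 mm tall, standing upright: two black plastic flanges (60 mm across, 6 mm thick) at its ends and between them a winding 53 mm in diameter; a 28 mm disc of the wire's colour on top. Origin: centre of its underside, z up its axis.
- brass3: spool of brass wire (yellow winding), about 200 g (184 to 216 g), 60 mm in diameter, 76 mm tall, standing upright: two black plastic flanges (60 mm across, 6 mm thick) at its ends and between them a winding 53 mm in diameter; a 28 mm disc of the wire's colour on top. Origin: centre of its underside, z up its axis.
- brass4: spool of brass wire (yellow winding), about 200 g (184 to 216 g), 60 mm in diameter, 76 mm tall, standing upright: two black plastic flanges (60 mm across, 6 mm thick) at its ends and between them a winding 53 mm in diameter; a 28 mm disc of the wire's colour on top. Origin: centre of its underside, z up its axis.
- silver: spool of silver-coloured wire, not part of the order, 60 mm in diameter, 76 mm tall, standing upright: two black plastic flanges (60 mm across, 6 mm thick) at its ends and between them a winding 53 mm in diameter; a 28 mm disc of the wire's colour on top. Origin: centre of its underside, z up its axis.
- empty: empty black spool (bare core 28 mm thick), same flanges and height as the others, standing upright. Origin: centre of its underside.
Not all that is in view belongs to the job. Leave any orange look-alike of the brass1 alone.

How it is judged:
By the outcome, as a careful person would: the job done as asked, in the order asked, and still so for the second after the job is handed in, with the robot touching nothing.
It also fails if it takes over 72 s, if anything falls off the work surface, if the arm or the gripper's body presses on something with over 40 N, if the wrist force passes 120 N, or if a joint passes its speed limit or range.

## Working session

There is one attempt and no reset: what is moved stays moved. The work goes in short steps, Python scripts to look and compute and a tool call to move; the robot and the scene stay as the last step left them, time stands still between calls to the robot, and variables do not carry over. Pictures are saved under pics/ and viewed, about 8 in all and at most 12, crops included, and the job is handed in when it is done.

Besides the shell and the picture viewer there is one more tool, called after "Call:" as name(argument=value, ...), one argument or row to a line, values as JSON. play_rows: Moves the arm, as the interface text tells. Its arguments: {"type":"object","properties":{"commands":{"type":"array"}},"required":["commands"]}

```bash
ls; mkdir -p pics
cat > h.py <<'E'
import numpy as np, cv2
from station import r, viewer, job, spotter
def K(p): return np.array([[p["fx"],0,p["cx"]],[0,p["fy"],p["cy"]],[0,0,1.]])
def cam(p,s=None):
    if "R" in p: return np.array(p["R"]),np.array(p["t"])
    M=np.array(p["mount"]); T=np.eye(4); T[:3,:3]=s["ee_rot"]; T[:3,3]=s["tcp_pos"]
    W=np.linalg.inv(T@M); return W[:3,:3],W[:3,3]
def ray(p,uv,z,s=None):
    R,t=cam(p,s)
    n=cv2.undistortPoints(np.array([[uv]],float),K(p),np.array(p["dist"],float))[0,0]
    d=R.T@np.array([n[0],n[1],1]); o=-R.T@t
    return o+d*(z-o[2])/d[2]
def proj(p,X,s=None):
    R,t=cam(p,s); return cv2.projectPoints(np.array(X,float).reshape(-1,3),cv2.Rodrigues(R)[0],t,K(p),np.array(p["dist"],float))[0].reshape(-1,2)
def save(n,im): cv2.imwrite(f"pics/{n}.png",cv2.cvtColor(im,cv2.COLOR_RGB2BGR))
E
python3 - <<'E'
from h import *
np.set_printoptions(precision=4,suppress=True)
s=r.sense(); print(s["tcp_pos"],s["ee_rot"],s["time_s"],s["gripper_width"],s["wrist_force"])
P={}
for c in ("top","scene"):
    p=viewer.capture(c); P[c]=p
    R,t=cam(p); print(c,-R.T@t,R[2])
    for n,z in (("scale",.1),("tub",.19),("pliers",.13),("tray",.02),("brass1",.076),("silver",.076),("empty",.076)):
        for d in spotter.find_in(n,p)[:6]: print(n,round(d["score"],2),np.round(d["uv"]),ray(p,d["uv"],z))
save("both",cv2.resize(np.vstack([P["top"]["image"],P["scene"]["image"]]),None,fx=.78,fy=.78)) 
save("top",cv2.resize(P["top"]["image"],(800,600)));save("scene",cv2.resize(P["scene"]["image"],(800,600)))
E
```

```text
pics
[ 0.2338 -0.579   0.2405] [[-0.0009 -0.3743  0.9273]
 [ 0.0019  0.9273  0.3743]
 [-1.      0.0021 -0.0001]] 0.0 0.9981272678181788 [-0.049  -0.1546  0.5188]
top [ 0.4149 -0.0411  1.1416] [ 0.1652  0.0194 -0.9861]
scale 0.6 [168. 191.] [0.6014 0.204  0.1   ]
tub 0.73 [168. 167.] [0.6414 0.183  0.19  ]
pliers 0.62 [171. 213.] [0.5412 0.1877 0.13  ]
tray 0.94 [364. 224.] [ 0.5215 -0.3052  0.02  ]
brass1 0.89 [255. 261.] [ 0.4249 -0.0161  0.076 ]
brass1 0.83 [314. 261.] [ 0.4247 -0.1614  0.076 ]
brass1 0.73 [262. 128.] [ 0.7707 -0.0349  0.076 ]
brass1 0.64 [305. 180.] [ 0.6303 -0.1445  0.076 ]
brass1 0.6 [261. 170.] [ 0.6568 -0.0329  0.076 ]
brass1 0.58 [308. 140.] [ 0.7378 -0.1553  0.076 ]
silver 0.67 [260. 215.] [ 0.5396 -0.0297  0.076 ]
silver 0.58 [310. 216.] [ 0.5357 -0.1551  0.076 ]
empty 0.56 [313. 216.] [ 0.5364 -0.162   0.076 ]
scene [1.1482 0.4399 0.5928] [-0.6368 -0.5533 -0.537 ]
scale 0.71 [336. 296.] [0.725  0.2316 0.1   ]
tub 0.71 [399. 257.] [0.684  0.3011 0.19  ]
tub 0.56 [347. 238.] [0.6934 0.2216 0.19  ]
pliers 0.7 [372. 215.] [0.5377 0.1896 0.13  ]
tray 0.7 [231. 195.] [ 0.5357 -0.1754  0.02  ]
tray 0.56 [192. 180.] [ 0.5505 -0.3016  0.02  ]
brass1 0.93 [152. 208.] [ 0.7423 -0.2112  0.076 ]
brass1 0.89 [171. 232.] [ 0.7678 -0.1161  0.076 ]
brass1 0.82 [309. 187.] [ 0.4597 -0.0016  0.076 ]
brass1 0.8 [265. 172.] [ 0.4726 -0.1213  0.076 ]
brass1 0.78 [198. 270.] [0.8067 0.0024 0.076 ]
brass1 0.77 [242. 236.] [0.6875 0.0003 0.076 ]
silver 0.78 [277. 211.] [ 0.5792 -0.0001  0.076 ]
empty 0.84 [235. 192.] [ 0.5822 -0.118   0.076 ]
```

View pics/top.png

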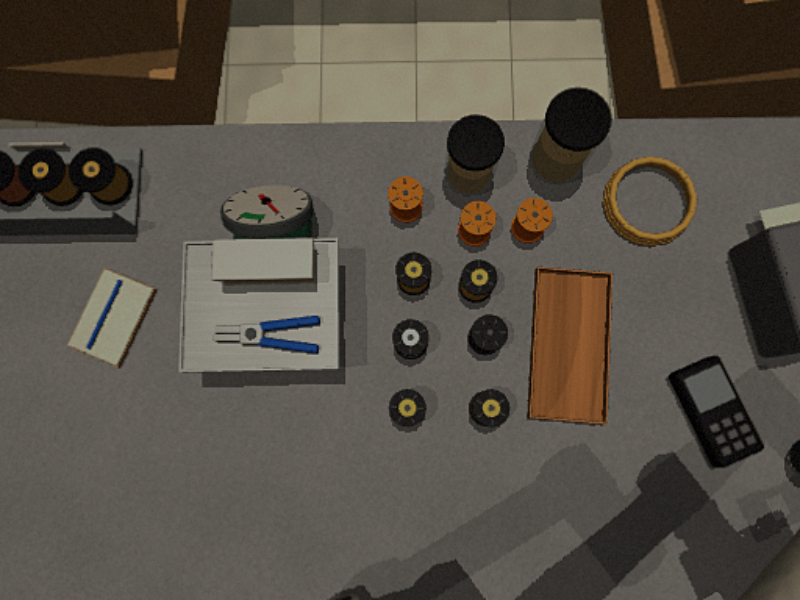

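View pics/scene.png

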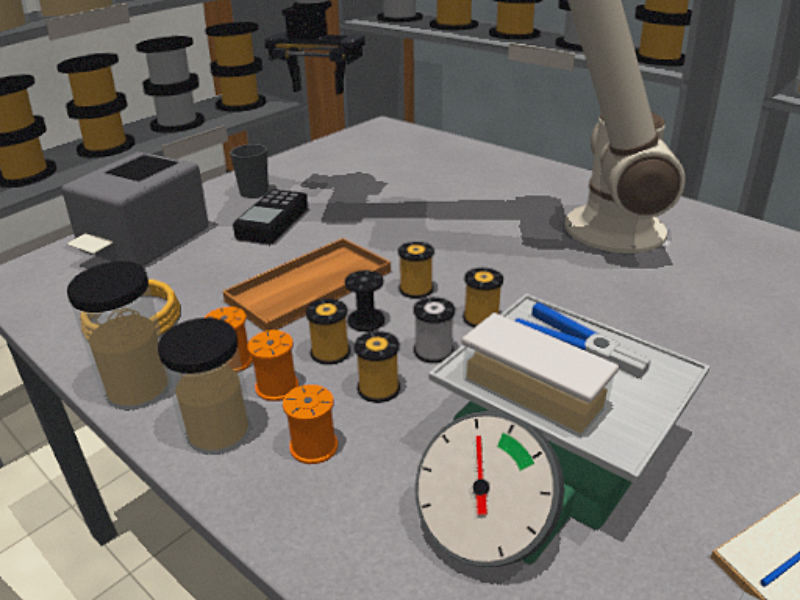

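The top view shows the four brass spools (yellow discs) at (414,270), (480,277), (407,408) and (491,408). Silver is at (410,338) and the empty spool at (488,334). The look-alikes are the orange spools at (406,193), (478,218) and (535,213), which I will leave alone. The pliers' joint is at (250,334), jaws towards +y.

```bash
cat > dial.py <<'E'
from h import *
def dial(p,c=None):
    im=cv2.cvtColor(p["image"],cv2.COLOR_RGB2HSV).astype(int); H,S,V=im[...,0],im[...,1],im[...,2]
    m=np.zeros(H.shape,bool); m[255:370,260:370]=1
    red=m&((H<6)|(H>174))&(S>170)&(V>90); gr=m&(H>50)&(H<85)&(S>120)&(V>80)
    return red,gr
E
python3 - <<'E'
from dial import *
np.set_printoptions(precision=4,suppress=True)
p=viewer.capture("top"); q=viewer.capture("scene")
f=lambda u:np.array(u)*.64
B={"b1":((414,270),(377,344)),"b2":((480,277),(327,310)),"b3":((407,408),(484,277)),"b4":((491,408),(416,250))}
for k,(a,b) in B.items(): print(k,ray(p,f(a),.076),ray(q,f(b),.076))
for u in ((183,242),(338,239),(339,370),(181,372)): print("pan",ray(p,f(u),.114))
for u in ((250,334),(217,333),(320,320),(318,349)): print("pl",ray(p,f(u),.125))
for u in ((537,269),(611,272),(606,424),(529,418)): print("tray",ray(p,f(u),.022))
red,gr=dial(q); print(red.sum(),gr.sum())
c=q["image"][240:380,255:375]; save("dial",cv2.resize(c,None,fx=5,fy=4,interpolation=cv2.INTER_CUBIC))
print(q["fx"],q["dist"])
# dial plane model: centre guess fit; scale centre
def model(sx,sy,cz,dx):
    C=np.array([sx+dx,sy,cz]); up=np.array([-1,0,1])/2**.5; rt=np.array([0,1,0.])  # facing viewer looks -x: right = +y
    return C,up,rt
for cxp in [(307,312)]: print(ray(q,cxp,.09),ray(q,cxp,.1),ray(q,cxp,.08))
E
```

```text
b1 [ 0.6501 -0.0421  0.076 ] [ 0.6503 -0.0361  0.076 ]
b2 [ 0.6371 -0.1509  0.076 ] [ 0.6364 -0.1432  0.076 ]
b3 [ 0.4243 -0.0288  0.076 ] [ 0.4243 -0.0241  0.076 ]
b4 [ 0.4234 -0.1629  0.076 ] [ 0.424  -0.1567  0.076 ]
pan [0.6922 0.3324 0.114 ]
pan [0.6942 0.0802 0.114 ]
pan [0.4832 0.0765 0.114 ]
pan [0.4818 0.3253 0.114 ]
pl [0.5396 0.2153 0.125 ]
pl [0.5416 0.2674 0.125 ]
pl [0.5608 0.1058 0.125 ]
pl [0.5153 0.1083 0.125 ]
tray [ 0.6615 -0.2555  0.022 ]
tray [ 0.6549 -0.383   0.022 ]
tray [ 0.3962 -0.3597  0.022 ]
tray [ 0.4069 -0.2321  0.022 ]
147 259
424.56061588993674 [-0.1512  0.      0.      0.      0.    ]
[0.773  0.2107 0.09  ] [0.7804 0.2152 0.1   ] [0.7655 0.2061 0.08  ]
```

View pics/dial.png

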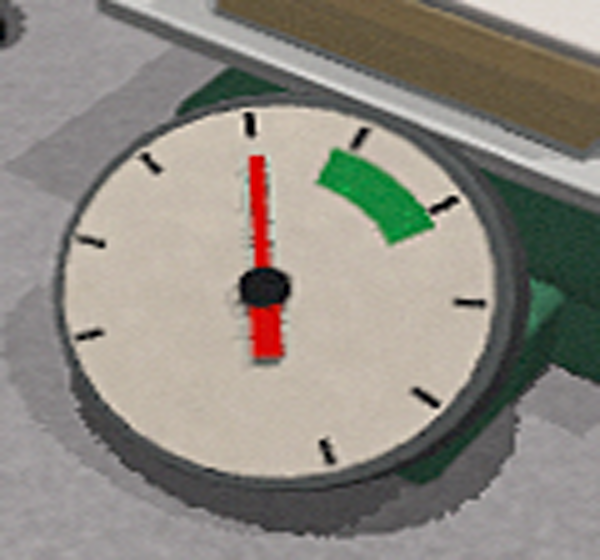

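The needle rests just past the 600 g tick, at about 610 g, so the tub is about 360 g. That means 3 spools, for a total of about 960 g. The band runs from 765 to 1036 g.

```bash
cat > plan.py <<'E'
from h import *
def plan(wps,step=.2,ang=34):
    "wps: list of (x,y,z,yaw of tool y, fingers)"
    s=r.sense(); R=np.array(s["ee_rot"]); P=np.array(s["tcp_pos"]); yaw=np.degrees(np.arctan2(R[1,1],R[0,1]))%360
    print("at",P.round(4),"yaw",round(yaw,1),"tilt",R[2].round(4),"t",s["time_s"],"w",round(s["gripper_width"]*87,1),"F",np.round(s["wrist_force"],1))
    for x,y,z,w,f in wps:
        w=w%360; d=np.array([x,y,z])-P; dw=(w-yaw+180)%360-180
        n=max(1,int(np.ceil(max(np.linalg.norm(d)/step,abs(dw)/ang))))
        for i in range(n):
            c,q=np.cos(np.radians(yaw)),np.sin(np.radians(yaw)); e=d/n
            print("f%.2f tx%.4f ty%.4f tz%.4f ax%.4f  |%.0fmm %.0fdeg"%(f,-e[2]/.75,(e[0]*c+e[1]*q)/.75,(e[0]*q-e[1]*c)/.75,-dw/n/180,np.linalg.norm(e)*1e3,dw/n))
            yaw+=dw/n
        P=np.array([x,y,z]); print("--")
E
python3 -c "
from plan import *
plan([(.5,.185,.27,179,-1)])"
```

```text
at [ 0.234  -0.5795  0.2416] yaw 112.0 tilt [-1. -0.  0.] t 0.9 w 86.7 F [-0.2 -0.1  0.1]
f-1.00 tx-0.0076 ty0.1625 tz0.1421 ax-0.0745  |162mm 13deg
f-1.00 tx-0.0076 ty0.1251 tz0.1759 ax-0.0745  |162mm 13deg
f-1.00 tx-0.0076 ty0.0809 tz0.2001 ax-0.0745  |162mm 13deg
f-1.00 tx-0.0076 ty0.0324 tz0.2134 ax-0.0745  |162mm 13deg
f-1.00 tx-0.0076 ty-0.0180 tz0.2151 ax-0.0745  |162mm 13deg
--
```

Call:
play_rows(
  commands=[
    {"fingers":-1,"tx":-0.0076,"ty":0.1625,"tz":0.142,"ax":-0.0745,"ay":0,"az":0},
    {"fingers":-1,"tx":-0.0076,"ty":0.1625,"tz":0.142,"ax":-0.0745,"ay":0,"az":0},
    {"fingers":-1,"tx":-0.0076,"ty":0.1625,"tz":0.142,"ax":-0.0745,"ay":0,"az":0},
    {"fingers":-1,"tx":-0.0076,"ty":0.1625,"tz":0.142,"ax":-0.0745,"ay":0,"az":0},
  ],
)

```text
time_s: 1.23
tcp_pos: [0.2873, -0.4248, 0.2472]
ee_rot: [[0.0, -0.579, 0.815], [0.0, 0.815, 0.579], [-1.0, 0.0, 0.0]]
wrist_force: [1.4, -0.9, 0.3]
gripper_width: 1.001
```

Call:
play_rows(
  commands=[
    {"fingers":-1,"tx":-0.0076,"ty":0.125,"tz":0.176,"ax":-0.0745,"ay":0,"az":0},
    {"fingers":-1,"tx":-0.0076,"ty":0.125,"tz":0.176,"ax":-0.0745,"ay":0,"az":0},
    {"fingers":-1,"tx":-0.0076,"ty":0.125,"tz":0.176,"ax":-0.0745,"ay":0,"az":0},
    {"fingers":-1,"tx":-0.0076,"ty":0.125,"tz":0.176,"ax":-0.0745,"ay":0,"az":0},
  ],
)

```text
time_s: 1.57
tcp_pos: [0.3406, -0.2717, 0.2534]
ee_rot: [[0.001, -0.753, 0.658], [-0.0, 0.658, 0.753], [-1.0, -0.001, 0.0]]
wrist_force: [0.4, -0.0, -0.2]
gripper_width: 1.004
```

Call:
play_rows(
  commands=[
    {"fingers":-1,"tx":-0.0076,"ty":0.081,"tz":0.2,"ax":-0.0745,"ay":0,"az":0},
    {"fingers":-1,"tx":-0.0076,"ty":0.081,"tz":0.2,"ax":-0.0745,"ay":0,"az":0},
    {"fingers":-1,"tx":-0.0076,"ty":0.081,"tz":0.2,"ax":-0.0745,"ay":0,"az":0},
    {"fingers":-1,"tx":-0.0076,"ty":0.081,"tz":0.2,"ax":-0.0745,"ay":0,"az":0},
  ],
)

```text
time_s: 1.9
tcp_pos: [0.3938, -0.1187, 0.2593]
ee_rot: [[0.002, -0.885, 0.465], [0.0, 0.465, 0.885], [-1.0, -0.002, 0.001]]
wrist_force: [0.1, -0.4, 0.4]
gripper_width: 1.0
```

Call:
play_rows(
  commands=[
    {"fingers":-0.4,"tx":-0.0076,"ty":0.032,"tz":0.213,"ax":-0.0745,"ay":0,"az":0},
    {"fingers":-0.4,"tx":-0.0076,"ty":0.032,"tz":0.213,"ax":-0.0745,"ay":0,"az":0},
    {"fingers":-0.4,"tx":-0.0076,"ty":0.032,"tz":0.213,"ax":-0.0745,"ay":0,"az":0},
    {"fingers":-0.4,"tx":-0.0076,"ty":0.032,"tz":0.213,"ax":-0.0745,"ay":0,"az":0},
  ],
)

```text
time_s: 2.23
tcp_pos: [0.4471, 0.0342, 0.265]
ee_rot: [[0.002, -0.969, 0.247], [0.001, 0.247, 0.969], [-1.0, -0.001, 0.001]]
wrist_force: [0.6, -0.6, 0.5]
gripper_width: 0.785
```

Call:
play_rows(
  commands=[
    {"fingers":-0.4,"tx":-0.0076,"ty":-0.018,"tz":0.215,"ax":-0.0745,"ay":0,"az":0},
    {"fingers":-0.4,"tx":-0.0076,"ty":-0.018,"tz":0.215,"ax":-0.0745,"ay":0,"az":0},
    {"fingers":-0.4,"tx":-0.0076,"ty":-0.018,"tz":0.215,"ax":-0.0745,"ay":0,"az":0},
    {"fingers":-0.4,"tx":-0.0076,"ty":-0.018,"tz":0.215,"ax":-0.0745,"ay":0,"az":0},
    {"fingers":-0.4,"tx":-0.0076,"ty":-0.018,"tz":0.215,"ax":-0.0745,"ay":0,"az":0},
  ],
)

```text
time_s: 2.65
tcp_pos: [0.502, 0.19, 0.2696]
ee_rot: [[0.002, -1.0, 0.012], [0.001, 0.012, 1.0], [-1.0, -0.002, 0.001]]
wrist_force: [0.2, -1.1, 1.0]
gripper_width: 0.701
```

Run:
```python
from plan import *
np.set_printoptions(precision=4,suppress=True)
plan([])
s=r.sense(); p=viewer.capture("wrist"); print(np.array(p["mount"]))
for n in ("pliers","tub","pan_top"):
  for d in spotter.silhouettes(n,p)[:2]:
    m=d["region"]; v,u=np.nonzero(m); print(n,d["score"],d["uv"],u.min(),u.max(),v.min(),v.max())
save("w1",cv2.resize(p["image"],(800,600)))
g=proj(p,[[.5396,.2153,.133]],s); print("pred joint",g/.64)
```

```text
at [0.502  0.19   0.2696] yaw 179.3 tilt [-1.     -0.002   0.0011] t 2.65 w 61.0 F [ 0.2 -1.1  1. ]
[[-0.0003 -0.2587  0.966  -0.1434]
 [ 1.      0.0007  0.0005  0.0009]
 [-0.0008  0.966   0.2587 -0.0697]
 [ 0.      0.      0.      1.    ]]
pliers 0.83 [201.4, 176.4] 168 240 91 257
tub 0.61 [61.0, 165.3] 0 128 97 253
pan_top 0.82 [176.6, 138.9] 17 273 53 319
pred joint [[324.2451 341.4557]]
```

View pics/w1.png

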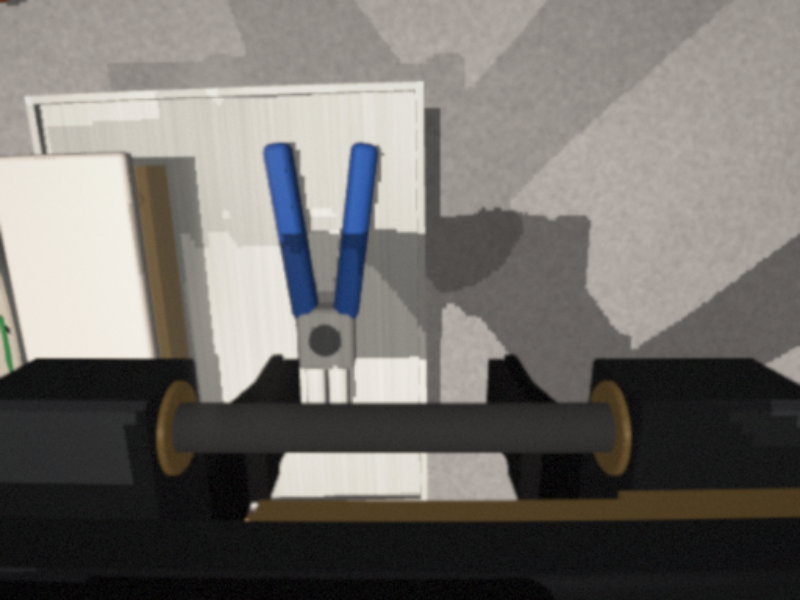

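The wrist view shows the pliers' joint at (325,340), and my prediction from the top camera was (324,341). The two agree.

```bash
python3 -c "
from plan import *
plan([(.540,.2155,.18,179,-.4),(.540,.2155,.137,179,-.4)])"
```

```text
at [0.4994 0.184  0.2699] yaw 179.0 tilt [-1.e+00  7.e-04 -4.e-04] t 2.85 w 60.7 F [-0.2 -0.3  0.4]
f-0.40 tx0.1199 ty-0.0534 tz0.0430 ax0.0001  |104mm -0deg
--
f-0.40 tx0.0573 ty0.0000 tz0.0000 ax-0.0000  |43mm 0deg
--
```

Call:
play_rows(
  commands=[
    {"fingers":-0.4,"tx":0.12,"ty":-0.0534,"tz":0.042,"ax":0,"ay":0,"az":0},
    {"fingers":-0.4,"tx":0.12,"ty":-0.0534,"tz":0.042,"ax":0,"ay":0,"az":0},
    {"fingers":-0.4,"tx":0.12,"ty":-0.0534,"tz":0.042,"ax":0,"ay":0,"az":0},
    {"fingers":-0.4,"tx":0.12,"ty":-0.0534,"tz":0.042,"ax":0,"ay":0,"az":0},
    {"fingers":-0.4,"tx":0.12,"ty":-0.0534,"tz":0.042,"ax":0,"ay":0,"az":0},
  ],
)

```text
time_s: 3.27
tcp_pos: [0.5401, 0.2139, 0.1798]
ee_rot: [[-0.002, -1.0, 0.018], [-0.002, 0.018, 1.0], [-1.0, 0.002, -0.002]]
wrist_force: [0.6, 0.5, 0.2]
gripper_width: 0.699
```

Call:
play_rows(
  commands=[
    {"fingers":-0.4,"tx":0.02,"ty":0,"tz":0,"ax":0,"ay":0,"az":0},
    {"fingers":-0.4,"tx":0.04,"ty":0,"tz":0,"ax":0,"ay":0,"az":0},
    {"fingers":-0.4,"tx":0.058,"ty":0,"tz":0,"ax":0,"ay":0,"az":0},
    {"fingers":-0.4,"tx":0.058,"ty":0,"tz":0,"ax":0,"ay":0,"az":0},
    {"fingers":0.6,"tx":0.058,"ty":0,"tz":0,"ax":0,"ay":0,"az":0},
  ],
)

```text
time_s: 3.68
tcp_pos: [0.5407, 0.2148, 0.1386]
ee_rot: [[0.002, -1.0, 0.017], [0.001, 0.017, 1.0], [-1.0, -0.002, 0.001]]
wrist_force: [-0.2, -0.7, 1.2]
gripper_width: 0.676
```

Call:
play_rows(
  commands=[
    {"fingers":0.6,"tx":0,"ty":0,"tz":0,"ax":0,"ay":0,"az":0},
    {"fingers":0.6,"tx":0,"ty":0,"tz":0,"ax":0,"ay":0,"az":0},
    {"fingers":0.6,"tx":0,"ty":0,"tz":0,"ax":0,"ay":0,"az":0},
    {"fingers":0.6,"tx":0,"ty":0,"tz":0,"ax":0,"ay":0,"az":0},
    {"fingers":0.6,"tx":0,"ty":0,"tz":0,"ax":0,"ay":0,"az":0},
  ],
)

```text
time_s: 4.1
tcp_pos: [0.5406, 0.2155, 0.1371]
ee_rot: [[0.001, -1.0, 0.017], [0.001, 0.017, 1.0], [-1.0, -0.001, 0.001]]
wrist_force: [-0.3, 0.2, -0.4]
gripper_width: 0.365
```

```bash
python3 -c "
from plan import *
plan([])"
```

```text
at [0.5406 0.2155 0.1371] yaw 179.0 tilt [-1.e+00 -8.e-04  6.e-04] t 4.1 w 31.8 F [-0.3  0.2 -0.4]
```

```bash
python3 -c "
from plan import *
plan([(.5406,.2155,.23,179,1),(.554,-.31,.23,84.8,1),(.554,-.31,.06,84.8,1),(.554,-.31,.028,84.8,1)])"
```

```text
at [0.5406 0.2155 0.1371] yaw 179.0 tilt [-1.e+00 -8.e-04  6.e-04] t 4.1 w 31.8 F [-0.3  0.2 -0.4]
f1.00 tx-0.1239 ty0.0000 tz-0.0000 ax0.0003  |93mm -0deg
--
f1.00 tx-0.0000 ty-0.0100 tz-0.2334 ax0.1744  |175mm -31deg
f1.00 tx-0.0000 ty-0.1302 tz-0.1940 ax0.1744  |175mm -31deg
f1.00 tx-0.0000 ty-0.2122 tz-0.0978 ax0.1744  |175mm -31deg
--
f1.00 tx0.2267 ty0.0000 tz0.0000 ax-0.0000  |170mm 0deg
--
f1.00 tx0.0427 ty0.0000 tz0.0000 ax-0.0000  |32mm 0deg
--
```

Call:
play_rows(
  commands=[
    {"fingers":1,"tx":-0.015,"ty":0,"tz":0,"ax":0,"ay":0,"az":0},
    {"fingers":1,"tx":-0.04,"ty":0,"tz":0,"ax":0,"ay":0,"az":0},
    {"fingers":1,"tx":-0.075,"ty":0,"tz":0,"ax":0,"ay":0,"az":0},
    {"fingers":1,"tx":-0.105,"ty":0,"tz":0,"ax":0,"ay":0,"az":0},
    {"fingers":1,"tx":-0.124,"ty":0,"tz":0,"ax":0,"ay":0,"az":0},
  ],
)

```text
time_s: 4.52
tcp_pos: [0.5408, 0.2156, 0.2315]
ee_rot: [[0.002, -1.0, 0.017], [0.001, 0.017, 1.0], [-1.0, -0.002, 0.001]]
wrist_force: [0.1, 0.4, -3.1]
gripper_width: 0.362
```

Call:
play_rows(
  commands=[
    {"fingers":1,"tx":0,"ty":-0.002,"tz":-0.0467,"ax":0.035,"ay":0,"az":0},
    {"fingers":1,"tx":0,"ty":-0.004,"tz":-0.0934,"ax":0.07,"ay":0,"az":0},
    {"fingers":1,"tx":0,"ty":-0.006,"tz":-0.14,"ax":0.105,"ay":0,"az":0},
    {"fingers":1,"tx":0,"ty":-0.008,"tz":-0.187,"ax":0.14,"ay":0,"az":0},
    {"fingers":1,"tx":0,"ty":-0.01,"tz":-0.2334,"ax":0.1744,"ay":0,"az":0},
  ],
)

```text
time_s: 4.93
tcp_pos: [0.5441, 0.0387, 0.2289]
ee_rot: [[-0.002, -0.842, 0.539], [-0.0, 0.539, 0.842], [-1.0, 0.001, -0.001]]
wrist_force: [0.9, 0.1, -2.6]
gripper_width: 0.367
```

Call:
play_rows(
  commands=[
    {"fingers":1,"tx":0,"ty":-0.026,"tz":-0.0388,"ax":0.035,"ay":0,"az":0},
    {"fingers":1,"tx":0,"ty":-0.052,"tz":-0.0776,"ax":0.07,"ay":0,"az":0},
    {"fingers":1,"tx":0,"ty":-0.078,"tz":-0.1164,"ax":0.105,"ay":0,"az":0},
    {"fingers":1,"tx":0,"ty":-0.104,"tz":-0.1552,"ax":0.14,"ay":0,"az":0},
    {"fingers":1,"tx":0,"ty":-0.1302,"tz":-0.194,"ax":0.1744,"ay":0,"az":0},
  ],
)

```text
time_s: 5.35
tcp_pos: [0.5488, -0.1364, 0.2288]
ee_rot: [[-0.002, -0.437, 0.899], [0.001, 0.899, 0.437], [-1.0, 0.001, -0.001]]
wrist_force: [0.4, 0.3, -2.6]
gripper_width: 0.365
```

Call:
play_rows(
  commands=[
    {"fingers":1,"tx":0,"ty":-0.06,"tz":-0.028,"ax":0.0498,"ay":0,"az":0},
    {"fingers":1,"tx":0,"ty":-0.11,"tz":-0.051,"ax":0.09,"ay":0,"az":0},
    {"fingers":1,"tx":0,"ty":-0.16,"tz":-0.074,"ax":0.13,"ay":0,"az":0},
    {"fingers":1,"tx":0,"ty":-0.195,"tz":-0.09,"ax":0.16,"ay":0,"az":0},
    {"fingers":1,"tx":0,"ty":-0.2122,"tz":-0.0978,"ax":0.1744,"ay":0,"az":0},
  ],
)

```text
time_s: 5.77
tcp_pos: [0.5532, -0.3143, 0.228]
ee_rot: [[-0.002, 0.099, 0.995], [0.0, 0.995, -0.099], [-1.0, -0.0, -0.002]]
wrist_force: [0.5, 1.1, -3.2]
gripper_width: 0.367
```

Run:
```python
from plan import *
p=viewer.capture("top");q=viewer.capture("scene")
save("t2",np.hstack([cv2.resize(p["image"][100:330,60:440],(400,242)),cv2.resize(q["image"][80:370,60:440],(400,305))[:242]]) )
q2=q["image"][240:380,255:375]
a=cv2.resize(p["image"][100:330,100:440],(480,325)); b=cv2.resize(q2,(300,325)); c=cv2.resize(q["image"][80:260,100:440],(480,254)); d=np.zeros((254,300,3),np.uint8)
save("t2",np.vstack([np.hstack([a,b]),np.hstack([c,d])]))
plan([(.554,-.31,.06,84.8,1),(.554,-.31,.028,84.8,1)])
```

```text
at [ 0.5533 -0.3127  0.2277] yaw 84.6 tilt [-1.0e+00  7.0e-04 -2.7e-03] t 5.8667 w 31.8 F [ 0.1  1.5 -2. ]
f1.00 tx0.2236 ty0.0037 tz0.0006 ax-0.0012  |168mm 0deg
--
f1.00 tx0.0427 ty0.0000 tz0.0000 ax-0.0000  |32mm 0deg
--
```

View pics/t2.png

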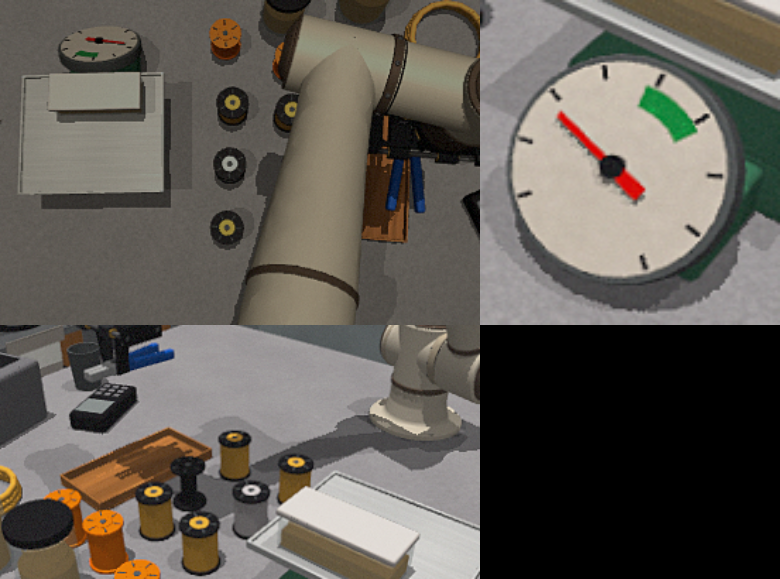

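The pliers are held at 31.8 mm above the tray. The needle is now just short of the 400 g tick, so the tub is about 370 g and 3 spools it is.

Call:
play_rows(
  commands=[
    {"fingers":1,"tx":0.05,"ty":0,"tz":0,"ax":0,"ay":0,"az":0},
    {"fingers":1,"tx":0.1,"ty":0,"tz":0,"ax":0,"ay":0,"az":0},
    {"fingers":1,"tx":0.15,"ty":0,"tz":0,"ax":0,"ay":0,"az":0},
    {"fingers":1,"tx":0.195,"ty":0,"tz":0,"ax":0,"ay":0,"az":0},
    {"fingers":1,"tx":0.225,"ty":0,"tz":0,"ax":0,"ay":0,"az":0},
  ],
)

```text
time_s: 6.28
tcp_pos: [0.5519, -0.3081, 0.0566]
ee_rot: [[-0.006, 0.089, 0.996], [0.003, 0.996, -0.089], [-1.0, 0.002, -0.006]]
wrist_force: [-0.5, -1.0, -2.3]
gripper_width: 0.364
```

Call:
play_rows(
  commands=[
    {"fingers":1,"tx":0.015,"ty":0,"tz":0,"ax":0,"ay":0,"az":0},
    {"fingers":1,"tx":0.028,"ty":0,"tz":0,"ax":0,"ay":0,"az":0},
    {"fingers":1,"tx":0.038,"ty":0,"tz":0,"ax":0,"ay":0,"az":0},
    {"fingers":1,"tx":0.0427,"ty":0,"tz":0,"ax":0,"ay":0,"az":0},
    {"fingers":1,"tx":0.0427,"ty":0,"tz":0,"ax":0,"ay":0,"az":0},
  ],
)

```text
time_s: 6.7
tcp_pos: [0.5546, -0.31, 0.0291]
ee_rot: [[0.001, 0.089, 0.996], [-0.0, 0.996, -0.089], [-1.0, -0.0, 0.001]]
wrist_force: [0.5, -0.4, -1.4]
gripper_width: 0.36
```

```bash
python3 -c "
from plan import *
plan([])"
```

```text
at [ 0.5546 -0.31    0.0291] yaw 84.9 tilt [-1.e+00 -1.e-04  7.e-04] t 6.7 w 31.3 F [ 0.5 -0.4 -1.4]
```

Call:
play_rows(
  commands=[
    {"fingers":1,"tx":0.0025,"ty":0,"tz":0,"ax":0,"ay":0,"az":0},
    {"fingers":1,"tx":0.0025,"ty":0,"tz":0,"ax":0,"ay":0,"az":0},
    {"fingers":-0.2,"tx":0.0025,"ty":0,"tz":0,"ax":0,"ay":0,"az":0},
    {"fingers":-0.2,"tx":0.0025,"ty":0,"tz":0,"ax":0,"ay":0,"az":0},
    {"fingers":-0.2,"tx":0.0025,"ty":0,"tz":0,"ax":0,"ay":0,"az":0},
  ],
)

```text
time_s: 7.12
tcp_pos: [0.555, -0.3105, 0.028]
ee_rot: [[0.002, 0.089, 0.996], [-0.001, 0.996, -0.089], [-1.0, -0.001, 0.002]]
wrist_force: [-0.0, -0.1, -0.2]
gripper_width: 0.512
```

Call:
play_rows(
  commands=[
    {"fingers":-0.2,"tx":0,"ty":0,"tz":0,"ax":0,"ay":0,"az":0},
    {"fingers":-0.2,"tx":-0.02,"ty":0,"tz":0,"ax":0,"ay":0,"az":0},
    {"fingers":-0.2,"tx":-0.06,"ty":0,"tz":0,"ax":0,"ay":0,"az":0},
    {"fingers":-0.2,"tx":-0.11,"ty":0,"tz":0,"ax":0,"ay":0,"az":0},
    {"fingers":-0.2,"tx":-0.16,"ty":0,"tz":0,"ax":0,"ay":0,"az":0},
  ],
)

```text
time_s: 7.53
tcp_pos: [0.5537, -0.3101, 0.1478]
ee_rot: [[-0.002, 0.089, 0.996], [0.0, 0.996, -0.089], [-1.0, 0.0, -0.002]]
wrist_force: [1.2, -0.3, -0.2]
gripper_width: 0.596
```

Call:
play_rows(
  commands=[
    {"fingers":-1,"tx":-0.04,"ty":0,"tz":0,"ax":0,"ay":0,"az":0},
    {"fingers":-1,"tx":-0.08,"ty":0,"tz":0,"ax":0,"ay":0,"az":0},
    {"fingers":-1,"tx":-0.08,"ty":0,"tz":0,"ax":0,"ay":0,"az":0},
    {"fingers":-1,"tx":-0.08,"ty":0,"tz":0,"ax":0,"ay":0,"az":0},
  ],
)

```text
time_s: 7.87
tcp_pos: [0.5552, -0.3104, 0.2098]
ee_rot: [[0.006, 0.09, 0.996], [-0.002, 0.996, -0.09], [-1.0, -0.001, 0.006]]
wrist_force: [-0.4, 0.7, -1.1]
gripper_width: 0.82
```

Run:
```python
from plan import *
plan([(.425,-.21,.2,180,-1)])
s=r.sense();p=viewer.capture("wrist");q=viewer.capture("scene")
for d in spotter.silhouettes("pliers",p)[:2]: print(d["score"],d["uv"],ray(p,d["uv"],.02,s))
save("t3",np.hstack([cv2.resize(p["image"],(400,300)),cv2.resize(q["image"][60:260,100:366],(400,300))]))
```

```text
at [ 0.5552 -0.3104  0.2098] yaw 84.9 tilt [-1.     -0.0011  0.0057] t 7.8667 w 71.3 F [-0.4  0.7 -1.1]
f-1.00 tx0.0043 ty0.0393 tz-0.0616 ax-0.1762  |55mm 32deg
f-1.00 tx0.0043 ty0.0658 tz-0.0318 ax-0.1762  |55mm 32deg
f-1.00 tx0.0043 ty0.0727 tz0.0076 ax-0.1762  |55mm 32deg
--
0.71 [260.5, 144.4] [ 0.52299923 -0.29814075  0.02      ]
```

View pics/t3.png

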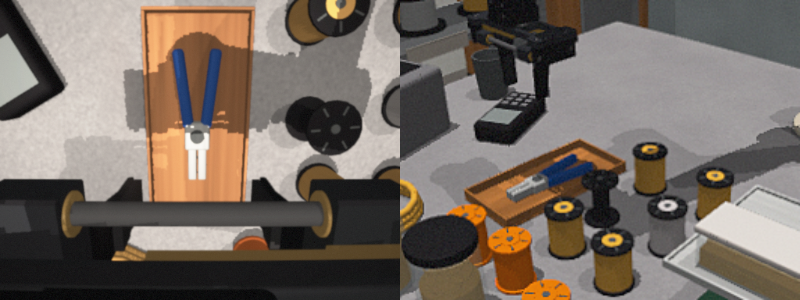

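The pliers lie flat inside the tray. Next comes the brass spool nearest the tray.

Call:
play_rows(
  commands=[
    {"fingers":-1,"tx":0.004,"ty":0.0393,"tz":-0.0616,"ax":-0.1762,"ay":0,"az":0},
    {"fingers":-1,"tx":0.004,"ty":0.0393,"tz":-0.0616,"ax":-0.1762,"ay":0,"az":0},
    {"fingers":-1,"tx":0.004,"ty":0.0393,"tz":-0.0616,"ax":-0.1762,"ay":0,"az":0},
    {"fingers":-1,"tx":0.004,"ty":0.0393,"tz":-0.0616,"ax":-0.1762,"ay":0,"az":0},
    {"fingers":-1,"tx":0.004,"ty":0.0393,"tz":-0.0616,"ax":-0.1762,"ay":0,"az":0},
  ],
)

```text
time_s: 8.43
tcp_pos: [0.5099, -0.2762, 0.2024]
ee_rot: [[-0.003, -0.452, 0.892], [0.001, 0.892, 0.452], [-1.0, 0.002, -0.002]]
wrist_force: [-0.3, -0.1, 1.3]
gripper_width: 1.002
```

Call:
play_rows(
  commands=[
    {"fingers":-1,"tx":0.004,"ty":0.0658,"tz":-0.0318,"ax":-0.1762,"ay":0,"az":0},
    {"fingers":-1,"tx":0.004,"ty":0.0658,"tz":-0.0318,"ax":-0.1762,"ay":0,"az":0},
    {"fingers":-1,"tx":0.004,"ty":0.0658,"tz":-0.0318,"ax":-0.1762,"ay":0,"az":0},
    {"fingers":-1,"tx":0.004,"ty":0.0658,"tz":-0.0318,"ax":-0.1762,"ay":0,"az":0},
    {"fingers":-1,"tx":0.004,"ty":0.0658,"tz":-0.0318,"ax":-0.1762,"ay":0,"az":0},
  ],
)

```text
time_s: 8.85
tcp_pos: [0.4665, -0.2428, 0.1995]
ee_rot: [[-0.003, -0.854, 0.521], [0.001, 0.521, 0.854], [-1.0, 0.003, -0.001]]
wrist_force: [0.1, -0.6, -0.1]
gripper_width: 0.998
```

Call:
play_rows(
  commands=[
    {"fingers":-1,"tx":0.004,"ty":0.0727,"tz":0.0076,"ax":-0.1762,"ay":0,"az":0},
    {"fingers":-1,"tx":0.004,"ty":0.0727,"tz":0.0076,"ax":-0.1762,"ay":0,"az":0},
    {"fingers":-1,"tx":0.004,"ty":0.0727,"tz":0.0076,"ax":-0.1762,"ay":0,"az":0},
    {"fingers":-1,"tx":0.004,"ty":0.0727,"tz":0.0076,"ax":-0.1762,"ay":0,"az":0},
    {"fingers":-1,"tx":0.004,"ty":0.0727,"tz":0.0076,"ax":-0.1762,"ay":0,"az":0},
  ],
)

```text
time_s: 9.27
tcp_pos: [0.4231, -0.2093, 0.1967]
ee_rot: [[-0.003, -1.0, -0.006], [0.0, -0.006, 1.0], [-1.0, 0.003, 0.0]]
wrist_force: [0.7, -0.2, 0.6]
gripper_width: 0.998
```

Call:
play_rows(
  commands=[
    {"fingers":-1,"tx":0,"ty":0,"tz":0,"ax":0,"ay":0,"az":0},
    {"fingers":-1,"tx":0,"ty":0,"tz":0,"ax":0,"ay":0,"az":0},
  ],
)

```text
time_s: 9.43
tcp_pos: [0.4235, -0.2096, 0.1969]
ee_rot: [[-0.002, -1.0, 0.001], [0.0, 0.001, 1.0], [-1.0, 0.002, 0.0]]
wrist_force: [0.7, 0.2, -0.1]
gripper_width: 1.003
```

```bash
cat > look.py <<'E'
from plan import *
def look():
    s=r.sense();p=viewer.capture("wrist"); out=[]
    im=cv2.cvtColor(p["image"],cv2.COLOR_RGB2HSV).astype(int)
    m=((im[...,0]>18)&(im[...,0]<32)&(im[...,1]>110)&(im[...,2]>120)).astype(np.uint8)
    n,_,st,ce=cv2.connectedComponentsWithStats(m)
    for i in range(1,n):
        if st[i,4]>60: out.append(i); print("blob",st[i],ce[i].round(1),ray(p,ce[i],.076,s).round(4))
    for d in spotter.find_in("brass1",p): print("net",round(d["score"],2),np.round(d["uv"],1),ray(p,d["uv"],.076,s).round(4))
    return p,s
E
python3 - <<'E'
from look import *
p,s=look(); save("w4",p["image"]); plan([])
print(proj(p,[[.4234,-.1629,.076]],s))
E
```

```text
blob [234 241  13  16 147] [239.4 249.3] [ 0.4324 -0.1622  0.076 ]
blob [254 246  13  11 111] [260.8 250.9] [ 0.4145 -0.1607  0.076 ]
net 0.73 [ 49.3 221.9] [ 0.5895 -0.1864  0.076 ]
net 0.72 [247.8 311.3] [ 0.4256 -0.1027  0.076 ]
net 0.71 [246.9 233.2] [ 0.426  -0.1765  0.076 ]
net 0.58 [142.6  73.5] [ 0.5023 -0.3017  0.076 ]
at [ 0.4238 -0.2097  0.1972] yaw 179.9 tilt [-1.0e+00  1.5e-03  2.0e-04] t 9.5333 w 86.6 F [1.  0.2 0.3]
[[250.11648374 248.45968444]]
```

View pics/w4.png

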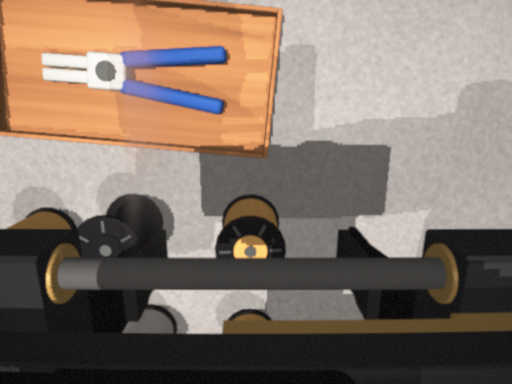

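The disc is at (250,251) against a prediction of (250,248.5), so the spool positions are good to about 2 mm. I'll grasp it.

```bash
python3 -c "
from plan import *
plan([(.4234,-.161,.15,180,-1),(.4234,-.161,.060,180,-1),(.4234,-.161,.28,180,1),(.540,.2785,.28,180,1),(.540,.2785,.195,180,1),(.540,.2785,.179,180,1)])"
```

```text
at [ 0.4238 -0.2097  0.1972] yaw 179.9 tilt [-1.0e+00  1.5e-03  2.0e-04] t 9.5333 w 86.6 F [1.  0.2 0.3]
f-1.00 tx0.0630 ty0.0006 tz0.0649 ax-0.0004  |68mm 0deg
--
f-1.00 tx0.1200 ty0.0000 tz0.0000 ax-0.0000  |90mm 0deg
--
f1.00 tx-0.1467 ty0.0000 tz0.0000 ax-0.0000  |110mm 0deg
f1.00 tx-0.1467 ty0.0000 tz0.0000 ax-0.0000  |110mm 0deg
--
f1.00 tx-0.0000 ty-0.0518 tz0.1953 ax-0.0000  |152mm 0deg
f1.00 tx-0.0000 ty-0.0518 tz0.1953 ax-0.0000  |152mm 0deg
f1.00 tx-0.0000 ty-0.0518 tz0.1953 ax-0.0000  |152mm 0deg
--
f1.00 tx0.1133 ty0.0000 tz0.0000 ax-0.0000  |85mm 0deg
--
f1.00 tx0.0213 ty0.0000 tz0.0000 ax-0.0000  |16mm 0deg
--
```

Call:
play_rows(
  commands=[
    {"fingers":-1,"tx":0.021,"ty":0,"tz":0.0216,"ax":0,"ay":0,"az":0},
    {"fingers":-1,"tx":0.042,"ty":0,"tz":0.0432,"ax":0,"ay":0,"az":0},
    {"fingers":-1,"tx":0.063,"ty":0,"tz":0.065,"ax":0,"ay":0,"az":0},
    {"fingers":-1,"tx":0.063,"ty":0,"tz":0.065,"ax":0,"ay":0,"az":0},
  ],
)

```text
time_s: 9.87
tcp_pos: [0.4216, -0.1593, 0.1478]
ee_rot: [[-0.007, -1.0, -0.0], [0.001, -0.0, 1.0], [-1.0, 0.007, 0.001]]
wrist_force: [0.5, 1.2, -0.6]
gripper_width: 1.0
```

Call:
play_rows(
  commands=[
    {"fingers":-1,"tx":0.03,"ty":0,"tz":0,"ax":0,"ay":0,"az":0},
    {"fingers":-1,"tx":0.06,"ty":0,"tz":0,"ax":0,"ay":0,"az":0},
    {"fingers":-1,"tx":0.09,"ty":0,"tz":0,"ax":0,"ay":0,"az":0},
    {"fingers":-1,"tx":0.12,"ty":0,"tz":0,"ax":0,"ay":0,"az":0},
    {"fingers":-1,"tx":0.12,"ty":0,"tz":0,"ax":0,"ay":0,"az":0},
  ],
)

```text
time_s: 10.28
tcp_pos: [0.4216, -0.1612, 0.0576]
ee_rot: [[-0.008, -1.0, 0.001], [0.001, 0.001, 1.0], [-1.0, 0.008, 0.001]]
wrist_force: [-1.1, 1.2, -0.5]
gripper_width: 0.998
```

Call:
play_rows(
  commands=[
    {"fingers":1,"tx":0,"ty":0,"tz":0,"ax":0,"ay":0,"az":0},
    {"fingers":1,"tx":0,"ty":0,"tz":0,"ax":0,"ay":0,"az":0},
    {"fingers":1,"tx":0,"ty":0,"tz":0,"ax":0,"ay":0,"az":0},
    {"fingers":1,"tx":0,"ty":0,"tz":0,"ax":0,"ay":0,"az":0},
    {"fingers":1,"tx":0,"ty":0,"tz":0,"ax":0,"ay":0,"az":0},
  ],
)

```text
time_s: 10.7
tcp_pos: [0.4247, -0.161, 0.0617]
ee_rot: [[0.002, -1.0, -0.0], [-0.0, -0.0, 1.0], [-1.0, -0.002, -0.0]]
wrist_force: [-0.4, -0.3, 0.1]
gripper_width: 0.706
```

Call:
play_rows(
  commands=[
    {"fingers":1,"tx":0,"ty":0,"tz":0,"ax":0,"ay":0,"az":0},
    {"fingers":1,"tx":-0.015,"ty":0,"tz":0,"ax":0,"ay":0,"az":0},
    {"fingers":1,"tx":-0.045,"ty":0,"tz":0,"ax":0,"ay":0,"az":0},
    {"fingers":1,"tx":-0.09,"ty":0,"tz":0,"ax":0,"ay":0,"az":0},
    {"fingers":1,"tx":-0.14,"ty":0,"tz":0,"ax":0,"ay":0,"az":0},
  ],
)

```text
time_s: 11.12
tcp_pos: [0.4222, -0.1607, 0.1655]
ee_rot: [[-0.005, -1.0, 0.0], [0.001, 0.0, 1.0], [-1.0, 0.005, 0.001]]
wrist_force: [1.6, 0.4, -1.6]
gripper_width: 0.657
```

```bash
python3 -c "
from plan import *
plan([(.540,.2785,.28,180,1),(.540,.2785,.195,180,1)])"
```

```text
at [ 0.4222 -0.1607  0.1655] yaw 180.0 tilt [-1.e+00  5.e-03  6.e-04] t 11.1167 w 57.1 F [ 1.6  0.4 -1.6]
f1.00 tx-0.0509 ty-0.0523 tz0.1952 ax-0.0000  |156mm 0deg
f1.00 tx-0.0509 ty-0.0523 tz0.1952 ax-0.0000  |156mm 0deg
f1.00 tx-0.0509 ty-0.0523 tz0.1952 ax-0.0000  |156mm 0deg
--
f1.00 tx0.1133 ty-0.0000 tz0.0000 ax0.0000  |85mm -0deg
--
```

Call:
play_rows(
  commands=[
    {"fingers":1,"tx":-0.0133,"ty":0,"tz":0,"ax":0,"ay":0,"az":0},
    {"fingers":1,"tx":-0.0133,"ty":0,"tz":0,"ax":0,"ay":0,"az":0},
    {"fingers":1,"tx":-0.0133,"ty":0,"tz":0,"ax":0,"ay":0,"az":0},
    {"fingers":1,"tx":-0.0133,"ty":0,"tz":0,"ax":0,"ay":0,"az":0},
  ],
)

```text
time_s: 11.45
tcp_pos: [0.4225, -0.1607, 0.174]
ee_rot: [[-0.004, -1.0, 0.0], [0.001, 0.0, 1.0], [-1.0, 0.004, 0.001]]
wrist_force: [0.2, -0.7, -2.4]
gripper_width: 0.657
```

Run:
```python
from plan import *
plan([(.540,.2785,.28,180,1)])
q=viewer.capture("scene");s=r.sense();g=proj(q,[s["tcp_pos"]])[0].astype(int);print(g)
c=q["image"][max(0,g[1]-60):g[1]+60,g[0]-60:g[0]+60]
p=viewer.capture("wrist")
save("g1",np.hstack([cv2.resize(c,(380,380),interpolation=2),p["image"][:380,60:440]]))
```

```text
at [ 0.4225 -0.1607  0.174 ] yaw 180.0 tilt [-1.0e+00  3.6e-03  9.0e-04] t 11.45 w 57.1 F [ 0.2 -0.7 -2.4]
f1.00 tx-0.0471 ty-0.0521 tz0.1952 ax-0.0000  |156mm 0deg
f1.00 tx-0.0471 ty-0.0522 tz0.1952 ax-0.0000  |156mm 0deg
f1.00 tx-0.0471 ty-0.0522 tz0.1952 ax-0.0000  |156mm 0deg
--
[265 123]
```

View pics/g1.png

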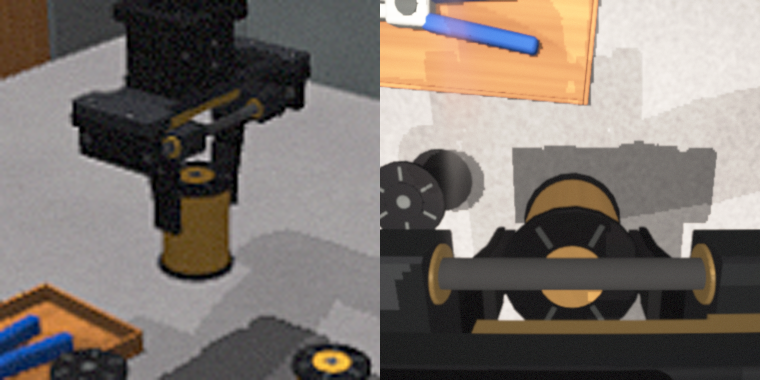

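The spool hangs upright in the grip and the force shows its weight. Carrying it to the platter.

Call:
play_rows(
  commands=[
    {"fingers":1,"tx":-0.047,"ty":-0.052,"tz":0.195,"ax":0,"ay":0,"az":0},
    {"fingers":1,"tx":-0.047,"ty":-0.052,"tz":0.195,"ax":0,"ay":0,"az":0},
    {"fingers":1,"tx":-0.047,"ty":-0.052,"tz":0.195,"ax":0,"ay":0,"az":0},
    {"fingers":1,"tx":-0.047,"ty":-0.052,"tz":0.195,"ax":0,"ay":0,"az":0},
  ],
)

```text
time_s: 11.88
tcp_pos: [0.4633, -0.0126, 0.2104]
ee_rot: [[-0.001, -1.0, -0.001], [-0.0, -0.001, 1.0], [-1.0, 0.001, -0.0]]
wrist_force: [1.0, 0.4, -1.8]
gripper_width: 0.655
```

Call:
play_rows(
  commands=[
    {"fingers":1,"tx":-0.047,"ty":-0.052,"tz":0.195,"ax":0,"ay":0,"az":0},
    {"fingers":1,"tx":-0.047,"ty":-0.052,"tz":0.195,"ax":0,"ay":0,"az":0},
    {"fingers":1,"tx":-0.047,"ty":-0.052,"tz":0.195,"ax":0,"ay":0,"az":0},
    {"fingers":1,"tx":-0.047,"ty":-0.052,"tz":0.195,"ax":0,"ay":0,"az":0},
  ],
)

```text
time_s: 12.22
tcp_pos: [0.5024, 0.1345, 0.2454]
ee_rot: [[-0.001, -1.0, -0.002], [-0.001, -0.002, 1.0], [-1.0, 0.001, -0.001]]
wrist_force: [0.4, -0.0, -2.9]
gripper_width: 0.657
```

Call:
play_rows(
  commands=[
    {"fingers":1,"tx":-0.0118,"ty":-0.013,"tz":0.049,"ax":0,"ay":0,"az":0},
    {"fingers":1,"tx":-0.0235,"ty":-0.026,"tz":0.098,"ax":0,"ay":0,"az":0},
    {"fingers":1,"tx":-0.0353,"ty":-0.039,"tz":0.147,"ax":0,"ay":0,"az":0},
    {"fingers":1,"tx":-0.043,"ty":-0.048,"tz":0.182,"ax":0,"ay":0,"az":0},
    {"fingers":1,"tx":-0.047,"ty":-0.052,"tz":0.195,"ax":0,"ay":0,"az":0},
  ],
)

```text
time_s: 12.63
tcp_pos: [0.5415, 0.2816, 0.2794]
ee_rot: [[-0.001, -1.0, -0.003], [-0.001, -0.003, 1.0], [-1.0, 0.001, -0.001]]
wrist_force: [-0.0, 0.1, -2.0]
gripper_width: 0.656
```

Call:
play_rows(
  commands=[
    {"fingers":1,"tx":0.02,"ty":0,"tz":0,"ax":0,"ay":0,"az":0},
    {"fingers":1,"tx":0.05,"ty":0,"tz":0,"ax":0,"ay":0,"az":0},
    {"fingers":1,"tx":0.08,"ty":0,"tz":0,"ax":0,"ay":0,"az":0},
    {"fingers":1,"tx":0.1,"ty":0,"tz":0,"ax":0,"ay":0,"az":0},
    {"fingers":1,"tx":0.107,"ty":0,"tz":0,"ax":0,"ay":0,"az":0},
  ],
)

```text
time_s: 13.05
tcp_pos: [0.5389, 0.2762, 0.1961]
ee_rot: [[-0.008, -1.0, 0.001], [-0.005, 0.001, 1.0], [-1.0, 0.008, -0.005]]
wrist_force: [0.2, -0.3, -2.7]
gripper_width: 0.654
```

Run:
```python
from plan import *
plan([(.540,.2785,.188,180,1)])
```

```text
at [0.5389 0.2762 0.1961] yaw 180.0 tilt [-1.      0.0078 -0.0054] t 13.05 w 56.9 F [ 0.2 -0.3 -2.7]
f1.00 tx0.0108 ty-0.0015 tz0.0031 ax-0.0002  |9mm 0deg
--
```

Call:
play_rows(
  commands=[
    {"fingers":1,"tx":0.008,"ty":0,"tz":0,"ax":0,"ay":0,"az":0},
    {"fingers":1,"tx":0.015,"ty":0,"tz":0,"ax":0,"ay":0,"az":0},
    {"fingers":1,"tx":0.021,"ty":0,"tz":0,"ax":0,"ay":0,"az":0},
    {"fingers":1,"tx":0.026,"ty":0,"tz":0,"ax":0,"ay":0,"az":0},
    {"fingers":1,"tx":0.028,"ty":0,"tz":0,"ax":0,"ay":0,"az":0},
  ],
)

```text
time_s: 13.47
tcp_pos: [0.5412, 0.2778, 0.1805]
ee_rot: [[0.001, -1.0, -0.0], [0.0, -0.0, 1.0], [-1.0, -0.001, 0.0]]
wrist_force: [-1.2, -0.5, 0.2]
gripper_width: 0.657
```

Call:
play_rows(
  commands=[
    {"fingers":1,"tx":0,"ty":0,"tz":0,"ax":0,"ay":0,"az":0},
    {"fingers":1,"tx":0,"ty":0,"tz":0,"ax":0,"ay":0,"az":0},
    {"fingers":1,"tx":0,"ty":0,"tz":0,"ax":0,"ay":0,"az":0},
    {"fingers":1,"tx":0,"ty":0,"tz":0,"ax":0,"ay":0,"az":0},
  ],
)

```text
time_s: 13.8
tcp_pos: [0.5412, 0.278, 0.1807]
ee_rot: [[0.001, -1.0, -0.0], [0.001, -0.0, 1.0], [-1.0, -0.001, 0.001]]
wrist_force: [0.4, -0.7, 0.2]
gripper_width: 0.657
```

```bash
cat >> dial.py <<'E'
def angle(q):
    "needle and band sink (mm), by unwarping the dial plane"
    red,gr=dial(q); R,t=cam(q)
    C=np.array([0,0,0.]); 
    up=np.array([-1,0,1])/2**.5; n=np.array([1,0,1])/2**.5; rt=np.array([0,1,0.])
    hsv=cv2.cvtColor(q["image"],cv2.COLOR_RGB2HSV).astype(int)
    def plane(px):
        nn=cv2.undistortPoints(np.array(px,float).reshape(-1,1,2),K(q),np.array(q["dist"],float))[:,0]
        d=np.c_[nn,np.ones(len(nn))]@R; o=-R.T@t; lam=((P0-o)@n)/(d@n); X=o+d*lam[:,None]-P0
        return np.c_[X@rt,X@up]
    P0=ray(q,(307,312),.09)
    hub=np.array([0,0.])
    rp=plane(np.argwhere(red)[:,::-1]); gp=plane(np.argwhere(gr)[:,::-1])
    ang=lambda v:np.degrees(np.arctan2(v[:,0],v[:,1]))
    far=rp[np.hypot(*rp.T)>.02]; tip=far[far@ (far/np.hypot(*far.T)[:,None])[np.argmax(np.hypot(*far.T))]>0]
    na=np.median(ang(tip)); ga=np.percentile(ang(gp),[1,99])
    print("needle deg",na.round(1),"band deg",ga.round(1),"radii",np.hypot(*tip.T).max().round(3),"sink mm by band",(44.2+(na-ga.mean())/180*np.pi/60*1e3).round(1))
E
python3 - <<'E'
from dial import *; from plan import plan
plan([])
q=viewer.capture("scene"); angle(q)
E
```

```text
at [0.5412 0.278  0.1807] yaw 180.0 tilt [-1.e+00 -9.e-04  6.e-04] t 13.8 w 57.1 F [ 0.4 -0.7  0.2]
needle deg -40.2 band deg [-3.9 69.1] radii 0.051 sink mm by band 23.0
```

The platter now carries the spool's full weight, since the wrist force is about 0. Releasing it and moving to the next one, brass at (.424,-.028).

Call:
play_rows(
  commands=[
    {"fingers":-0.75,"tx":0,"ty":0,"tz":0,"ax":0,"ay":0,"az":0},
    {"fingers":-0.75,"tx":0,"ty":0,"tz":0,"ax":0,"ay":0,"az":0},
    {"fingers":-0.75,"tx":0,"ty":0,"tz":0,"ax":0,"ay":0,"az":0},
    {"fingers":-0.75,"tx":0,"ty":0,"tz":0,"ax":0,"ay":0,"az":0},
  ],
)

```text
time_s: 14.18
tcp_pos: [0.541, 0.278, 0.1802]
ee_rot: [[0.0, -1.0, -0.0], [0.0, -0.0, 1.0], [-1.0, -0.0, 0.0]]
wrist_force: [0.1, 0.5, 0.7]
gripper_width: 0.844
```

Call:
play_rows(
  commands=[
    {"fingers":-0.75,"tx":-0.02,"ty":0,"tz":0,"ax":0,"ay":0,"az":0},
    {"fingers":-0.75,"tx":-0.05,"ty":0,"tz":0,"ax":0,"ay":0,"az":0},
    {"fingers":-0.75,"tx":-0.09,"ty":0,"tz":0,"ax":0,"ay":0,"az":0},
    {"fingers":-0.75,"tx":-0.12,"ty":0,"tz":0,"ax":0,"ay":0,"az":0},
    {"fingers":-0.75,"tx":-0.133,"ty":0,"tz":0,"ax":0,"ay":0,"az":0},
  ],
)

```text
time_s: 14.6
tcp_pos: [0.5422, 0.2786, 0.284]
ee_rot: [[0.006, -1.0, -0.001], [0.004, -0.001, 1.0], [-1.0, -0.006, 0.004]]
wrist_force: [-0.2, -0.0, 1.0]
gripper_width: 0.875
```

```bash
sed -i 's/gp=plane(np.argwhere(gr)\[:,::-1\])/gp=plane(np.argwhere(gr)[:,::-1]); gp=gp[(np.hypot(*gp.T)<.058)\&(np.hypot(*gp.T)>.03)]/' dial.py
python3 - <<'E'
from dial import *; from plan import plan
q=viewer.capture("scene"); angle(q)
p=viewer.capture("top")
for n,z in (("brass1",.076),("tub",.18)):
  for d in spotter.find_in(n,p): print(n,round(d["score"],2),np.round(d["uv"]),ray(p,d["uv"],z).round(3))
plan([(.4245,-.0275,.28,180,-1),(.4245,-.0275,.11,180,-1),(.4245,-.0275,.06,180,-1)])
E
```

```text
needle deg -39.7 band deg [-4.  38.5] radii 0.051 sink mm by band 27.6
brass1 0.97 [256. 260.] [ 0.427 -0.019  0.076]
brass1 0.95 [256. 129.] [ 0.77  -0.02   0.076]
brass1 0.92 [304. 142.] [ 0.731 -0.146  0.076]
brass1 0.8 [262. 173.] [ 0.649 -0.035  0.076]
brass1 0.76 [306. 180.] [ 0.631 -0.147  0.076]
brass1 0.7 [340. 142.] [ 0.732 -0.24   0.076]
brass1 0.64 [134. 213.] [0.548 0.296 0.076]
tub 0.81 [167. 167.] [0.644 0.188 0.18 ]
at [0.5402 0.2776 0.2783] yaw 180.0 tilt [-1.0e+00  2.4e-03 -7.0e-04] t 14.8 w 76.3 F [ 0.1  0.3 -0.4]
f-1.00 tx-0.0011 ty0.0771 tz-0.2034 ax-0.0000  |163mm 0deg
f-1.00 tx-0.0011 ty0.0771 tz-0.2034 ax-0.0000  |163mm 0deg
--
f-1.00 tx0.2267 ty0.0000 tz0.0000 ax-0.0000  |170mm 0deg
--
f-1.00 tx0.0667 ty0.0000 tz0.0000 ax-0.0000  |50mm 0deg
--
```

Call:
play_rows(
  commands=[
    {"fingers":-1,"tx":0,"ty":0.077,"tz":-0.2034,"ax":0,"ay":0,"az":0},
    {"fingers":-1,"tx":0,"ty":0.077,"tz":-0.2034,"ax":0,"ay":0,"az":0},
    {"fingers":-1,"tx":0,"ty":0.077,"tz":-0.2034,"ax":0,"ay":0,"az":0},
    {"fingers":-1,"tx":0,"ty":0.077,"tz":-0.2034,"ax":0,"ay":0,"az":0},
  ],
)

```text
time_s: 15.13
tcp_pos: [0.4811, 0.1232, 0.2773]
ee_rot: [[-0.005, -1.0, -0.0], [-0.002, -0.0, 1.0], [-1.0, 0.005, -0.002]]
wrist_force: [0.6, -0.8, 0.4]
gripper_width: 0.989
```

Call:
play_rows(
  commands=[
    {"fingers":-1,"tx":0,"ty":0.0193,"tz":-0.0508,"ax":0,"ay":0,"az":0},
    {"fingers":-1,"tx":0,"ty":0.0386,"tz":-0.1017,"ax":0,"ay":0,"az":0},
    {"fingers":-1,"tx":0,"ty":0.0579,"tz":-0.1525,"ax":0,"ay":0,"az":0},
    {"fingers":-1,"tx":0,"ty":0.072,"tz":-0.19,"ax":0,"ay":0,"az":0},
    {"fingers":-1,"tx":0,"ty":0.077,"tz":-0.2034,"ax":0,"ay":0,"az":0},
  ],
)

```text
time_s: 15.55
tcp_pos: [0.4225, -0.0301, 0.2781]
ee_rot: [[-0.004, -1.0, 0.003], [-0.001, 0.003, 1.0], [-1.0, 0.004, -0.001]]
wrist_force: [-0.3, -0.5, 0.3]
gripper_width: 1.001
```

Call:
play_rows(
  commands=[
    {"fingers":-1,"tx":0.04,"ty":0,"tz":0,"ax":0,"ay":0,"az":0},
    {"fingers":-1,"tx":0.09,"ty":0,"tz":0,"ax":0,"ay":0,"az":0},
    {"fingers":-1,"tx":0.14,"ty":0,"tz":0,"ax":0,"ay":0,"az":0},
    {"fingers":-1,"tx":0.17,"ty":0,"tz":0,"ax":0,"ay":0,"az":0},
    {"fingers":-1,"tx":0.18,"ty":0,"tz":0,"ax":0,"ay":0,"az":0},
  ],
)

```text
time_s: 15.97
tcp_pos: [0.4219, -0.0279, 0.1401]
ee_rot: [[-0.011, -1.0, 0.001], [-0.002, 0.001, 1.0], [-1.0, 0.011, -0.002]]
wrist_force: [0.1, -0.4, 0.5]
gripper_width: 1.001
```

Run:
```python
from plan import *
s=r.sense(); p=viewer.capture("scene")
plan([(.4245,-.0275,.06,180,-1)])
```

```text
at [ 0.4228 -0.0278  0.1408] yaw 180.0 tilt [-1.      0.0092 -0.0023] t 16.0167 w 87.2 F [ 0.2  0.1 -0.6]
f-1.00 tx0.1078 ty-0.0022 tz0.0003 ax-0.0001  |81mm 0deg
--
```

Call:
play_rows(
  commands=[
    {"fingers":-1,"tx":0.03,"ty":0,"tz":0,"ax":0,"ay":0,"az":0},
    {"fingers":-1,"tx":0.06,"ty":0,"tz":0,"ax":0,"ay":0,"az":0},
    {"fingers":-1,"tx":0.09,"ty":0,"tz":0,"ax":0,"ay":0,"az":0},
    {"fingers":-1,"tx":0.107,"ty":0,"tz":0,"ax":0,"ay":0,"az":0},
    {"fingers":-1,"tx":0.112,"ty":0,"tz":0,"ax":0,"ay":0,"az":0},
  ],
)

```text
time_s: 16.43
tcp_pos: [0.4253, -0.0272, 0.0598]
ee_rot: [[-0.003, -1.0, -0.001], [-0.001, -0.001, 1.0], [-1.0, 0.003, -0.001]]
wrist_force: [0.1, 0.6, -0.0]
gripper_width: 1.0
```

Call:
play_rows(
  commands=[
    {"fingers":1,"tx":0,"ty":0,"tz":0,"ax":0,"ay":0,"az":0},
    {"fingers":1,"tx":0,"ty":0,"tz":0,"ax":0,"ay":0,"az":0},
    {"fingers":1,"tx":0,"ty":0,"tz":0,"ax":0,"ay":0,"az":0},
    {"fingers":1,"tx":0,"ty":0,"tz":0,"ax":0,"ay":0,"az":0},
    {"fingers":1,"tx":0,"ty":0,"tz":0,"ax":0,"ay":0,"az":0},
  ],
)

```text
time_s: 16.85
tcp_pos: [0.4261, -0.0271, 0.0618]
ee_rot: [[0.002, -1.0, -0.0], [0.001, -0.0, 1.0], [-1.0, -0.002, 0.001]]
wrist_force: [0.5, 0.4, -0.5]
gripper_width: 0.707
```

Call:
play_rows(
  commands=[
    {"fingers":1,"tx":0,"ty":0,"tz":0,"ax":0,"ay":0,"az":0},
    {"fingers":1,"tx":0,"ty":0,"tz":0,"ax":0,"ay":0,"az":0},
    {"fingers":1,"tx":0,"ty":0,"tz":0,"ax":0,"ay":0,"az":0},
  ],
)

```text
time_s: 17.1
tcp_pos: [0.426, -0.0271, 0.0616]
ee_rot: [[0.001, -1.0, -0.001], [0.0, -0.001, 1.0], [-1.0, -0.001, 0.0]]
wrist_force: [-2.1, 0.8, 5.7]
gripper_width: 0.658
```

Run:
```python
from plan import *
plan([(.4245,-.0275,.13,180,1),(.4245,-.0275,.28,180,1),(.540,.2035,.28,180,1),(.54,.2035,.19,180,1),(.54,.2035,.17,180,1)])
```

```text
at [ 0.426  -0.0271  0.0616] yaw 180.0 tilt [-1.0e+00 -1.2e-03  2.0e-04] t 17.1 w 57.2 F [-2.1  0.8  5.7]
f1.00 tx-0.0912 ty0.0019 tz-0.0005 ax0.0002  |68mm -0deg
--
f1.00 tx-0.2000 ty0.0000 tz0.0000 ax-0.0000  |150mm 0deg
--
f1.00 tx-0.0000 ty-0.0770 tz0.1540 ax-0.0000  |129mm 0deg
f1.00 tx-0.0000 ty-0.0770 tz0.1540 ax-0.0000  |129mm 0deg
--
f1.00 tx0.1200 ty0.0000 tz0.0000 ax-0.0000  |90mm 0deg
--
f1.00 tx0.0267 ty0.0000 tz0.0000 ax-0.0000  |20mm 0deg
--
```

Call:
play_rows(
  commands=[
    {"fingers":1,"tx":-0.015,"ty":0,"tz":0,"ax":0,"ay":0,"az":0},
    {"fingers":1,"tx":-0.045,"ty":0,"tz":0,"ax":0,"ay":0,"az":0},
    {"fingers":1,"tx":-0.09,"ty":0,"tz":0,"ax":0,"ay":0,"az":0},
    {"fingers":1,"tx":-0.14,"ty":0,"tz":0,"ax":0,"ay":0,"az":0},
    {"fingers":1,"tx":-0.19,"ty":0,"tz":0,"ax":0,"ay":0,"az":0},
  ],
)

```text
time_s: 17.52
tcp_pos: [0.4243, -0.0275, 0.2041]
ee_rot: [[-0.003, -1.0, 0.0], [-0.0, 0.0, 1.0], [-1.0, 0.003, -0.0]]
wrist_force: [1.0, 0.5, -2.1]
gripper_width: 0.656
```

Call:
play_rows(
  commands=[
    {"fingers":1,"tx":-0.04,"ty":-0.01,"tz":0.02,"ax":0,"ay":0,"az":0},
    {"fingers":1,"tx":-0.07,"ty":-0.027,"tz":0.054,"ax":0,"ay":0,"az":0},
    {"fingers":1,"tx":-0.09,"ty":-0.047,"tz":0.094,"ax":0,"ay":0,"az":0},
    {"fingers":1,"tx":-0.1,"ty":-0.067,"tz":0.134,"ax":0,"ay":0,"az":0},
    {"fingers":1,"tx":-0.1,"ty":-0.077,"tz":0.154,"ax":0,"ay":0,"az":0},
  ],
)

```text
time_s: 17.93
tcp_pos: [0.4852, 0.0911, 0.28]
ee_rot: [[0.004, -1.0, -0.002], [0.002, -0.002, 1.0], [-1.0, -0.004, 0.002]]
wrist_force: [1.1, 0.1, -2.2]
gripper_width: 0.652
```

Call:
play_rows(
  commands=[
    {"fingers":1,"tx":0,"ty":-0.022,"tz":0.044,"ax":0,"ay":0,"az":0},
    {"fingers":1,"tx":0,"ty":-0.044,"tz":0.088,"ax":0,"ay":0,"az":0},
    {"fingers":1,"tx":0,"ty":-0.064,"tz":0.128,"ax":0,"ay":0,"az":0},
    {"fingers":1,"tx":0,"ty":-0.075,"tz":0.15,"ax":0,"ay":0,"az":0},
    {"fingers":1,"tx":0,"ty":-0.077,"tz":0.154,"ax":0,"ay":0,"az":0},
  ],
)

```text
time_s: 18.35
tcp_pos: [0.5415, 0.2063, 0.2757]
ee_rot: [[-0.003, -1.0, -0.002], [-0.001, -0.002, 1.0], [-1.0, 0.003, -0.001]]
wrist_force: [0.1, 0.2, -1.8]
gripper_width: 0.659
```

Call:
play_rows(
  commands=[
    {"fingers":1,"tx":0.02,"ty":0,"tz":0,"ax":0,"ay":0,"az":0},
    {"fingers":1,"tx":0.05,"ty":0,"tz":0,"ax":0,"ay":0,"az":0},
    {"fingers":1,"tx":0.08,"ty":0,"tz":0,"ax":0,"ay":0,"az":0},
    {"fingers":1,"tx":0.1,"ty":0,"tz":0,"ax":0,"ay":0,"az":0},
    {"fingers":1,"tx":0.11,"ty":0,"tz":0,"ax":0,"ay":0,"az":0},
  ],
)

```text
time_s: 18.77
tcp_pos: [0.5387, 0.202, 0.1922]
ee_rot: [[-0.007, -1.0, 0.001], [-0.003, 0.001, 1.0], [-1.0, 0.007, -0.003]]
wrist_force: [0.3, 0.3, -1.8]
gripper_width: 0.652
```

Run:
```python
from plan import *
p=viewer.capture("top"); q=viewer.capture("scene")
plan([(.54,.2035,.17,180,1)])
save("p2",np.hstack([cv2.resize(p["image"][130:270,60:260],(400,280)),cv2.resize(q["image"][130:330,250:500],(400,320))[:280]]))
```

```text
at [0.5397 0.2025 0.1938] yaw 180.0 tilt [-1.      0.0043 -0.0027] t 18.8667 w 56.9 F [-0.3  0.3 -2.3]
f1.00 tx0.0317 ty-0.0004 tz0.0013 ax-0.0002  |24mm 0deg
--
```

View pics/p2.png

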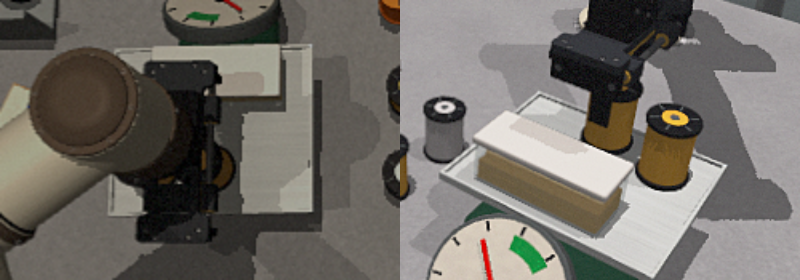

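The first spool stands upright beside the tub and the second is poised over the middle. Lowering it.

Call:
play_rows(
  commands=[
    {"fingers":1,"tx":0.01,"ty":0,"tz":0,"ax":0,"ay":0,"az":0},
    {"fingers":1,"tx":0.018,"ty":0,"tz":0,"ax":0,"ay":0,"az":0},
    {"fingers":1,"tx":0.024,"ty":0,"tz":0,"ax":0,"ay":0,"az":0},
    {"fingers":1,"tx":0.029,"ty":0,"tz":0,"ax":0,"ay":0,"az":0},
    {"fingers":1,"tx":0.033,"ty":0,"tz":0,"ax":0,"ay":0,"az":0},
  ],
)

```text
time_s: 19.28
tcp_pos: [0.5411, 0.2038, 0.1713]
ee_rot: [[0.001, -1.0, -0.0], [0.0, -0.0, 1.0], [-1.0, -0.001, 0.0]]
wrist_force: [-0.7, 0.3, 0.5]
gripper_width: 0.655
```

Call:
play_rows(
  commands=[
    {"fingers":1,"tx":0,"ty":0,"tz":0,"ax":0,"ay":0,"az":0},
    {"fingers":1,"tx":0,"ty":0,"tz":0,"ax":0,"ay":0,"az":0},
    {"fingers":1,"tx":0,"ty":0,"tz":0,"ax":0,"ay":0,"az":0},
    {"fingers":1,"tx":0,"ty":0,"tz":0,"ax":0,"ay":0,"az":0},
  ],
)

```text
time_s: 19.62
tcp_pos: [0.541, 0.2038, 0.1714]
ee_rot: [[0.0, -1.0, -0.0], [0.0, -0.0, 1.0], [-1.0, -0.0, 0.0]]
wrist_force: [-0.6, 0.7, -0.4]
gripper_width: 0.651
```

```bash
python3 -c "
from plan import *
plan([])"
```

```text
at [0.541  0.2038 0.1714] yaw 180.0 tilt [-1.e+00 -3.e-04  2.e-04] t 19.6167 w 56.6 F [-0.6  0.7 -0.4]
```

Call:
play_rows(
  commands=[
    {"fingers":-0.75,"tx":0,"ty":0,"tz":0,"ax":0,"ay":0,"az":0},
    {"fingers":-0.75,"tx":0,"ty":0,"tz":0,"ax":0,"ay":0,"az":0},
    {"fingers":-0.75,"tx":0,"ty":0,"tz":0,"ax":0,"ay":0,"az":0},
    {"fingers":-0.75,"tx":0,"ty":0,"tz":0,"ax":0,"ay":0,"az":0},
  ],
)

```text
time_s: 19.95
tcp_pos: [0.5412, 0.2038, 0.1713]
ee_rot: [[0.001, -1.0, -0.0], [0.0, -0.0, 1.0], [-1.0, -0.001, 0.0]]
wrist_force: [-0.9, -0.2, 0.4]
gripper_width: 0.839
```

Call:
play_rows(
  commands=[
    {"fingers":-0.75,"tx":-0.02,"ty":0,"tz":0,"ax":0,"ay":0,"az":0},
    {"fingers":-0.75,"tx":-0.05,"ty":0,"tz":0,"ax":0,"ay":0,"az":0},
    {"fingers":-0.75,"tx":-0.09,"ty":0,"tz":0,"ax":0,"ay":0,"az":0},
    {"fingers":-0.75,"tx":-0.13,"ty":0,"tz":0,"ax":0,"ay":0,"az":0},
    {"fingers":-0.75,"tx":-0.145,"ty":0,"tz":0,"ax":0,"ay":0,"az":0},
  ],
)

```text
time_s: 20.37
tcp_pos: [0.5428, 0.2043, 0.285]
ee_rot: [[0.008, -1.0, -0.001], [0.003, -0.001, 1.0], [-1.0, -0.008, 0.003]]
wrist_force: [0.5, 0.9, 0.8]
gripper_width: 0.875
```

Call:
play_rows(
  commands=[
    {"fingers":-1,"tx":0,"ty":-0.018,"tz":-0.041,"ax":0,"ay":0,"az":0},
    {"fingers":-1,"tx":0,"ty":-0.036,"tz":-0.082,"ax":0,"ay":0,"az":0},
    {"fingers":-1,"tx":0,"ty":-0.054,"tz":-0.122,"ax":0,"ay":0,"az":0},
    {"fingers":-1,"tx":0,"ty":-0.0727,"tz":-0.1632,"ax":0,"ay":0,"az":0},
  ],
)

```text
time_s: 20.7
tcp_pos: [0.5959, 0.0803, 0.2803]
ee_rot: [[0.001, -1.0, -0.001], [0.0, -0.001, 1.0], [-1.0, -0.001, 0.0]]
wrist_force: [1.2, 0.2, 0.9]
gripper_width: 0.985
```

Call:
play_rows(
  commands=[
    {"fingers":-1,"tx":0,"ty":-0.018,"tz":-0.041,"ax":0,"ay":0,"az":0},
    {"fingers":-1,"tx":0,"ty":-0.036,"tz":-0.082,"ax":0,"ay":0,"az":0},
    {"fingers":-1,"tx":0,"ty":-0.054,"tz":-0.122,"ax":0,"ay":0,"az":0},
    {"fingers":-1,"tx":0,"ty":-0.068,"tz":-0.153,"ax":0,"ay":0,"az":0},
    {"fingers":-1,"tx":0,"ty":-0.0727,"tz":-0.1632,"ax":0,"ay":0,"az":0},
  ],
)

```text
time_s: 21.12
tcp_pos: [0.651, -0.0444, 0.2793]
ee_rot: [[-0.0, -1.0, 0.003], [-0.001, 0.003, 1.0], [-1.0, 0.0, -0.001]]
wrist_force: [-0.2, 0.5, -0.4]
gripper_width: 1.003
```

Call:
play_rows(
  commands=[
    {"fingers":-1,"tx":0.03,"ty":0,"tz":0,"ax":0,"ay":0,"az":0},
    {"fingers":-1,"tx":0.07,"ty":0,"tz":0,"ax":0,"ay":0,"az":0},
    {"fingers":-1,"tx":0.12,"ty":0,"tz":0,"ax":0,"ay":0,"az":0},
    {"fingers":-1,"tx":0.15,"ty":0,"tz":0,"ax":0,"ay":0,"az":0},
    {"fingers":-1,"tx":0.16,"ty":0,"tz":0,"ax":0,"ay":0,"az":0},
  ],
)

```text
time_s: 21.53
tcp_pos: [0.6473, -0.0408, 0.155]
ee_rot: [[-0.009, -1.0, 0.0], [-0.0, 0.0, 1.0], [-1.0, 0.009, -0.0]]
wrist_force: [-0.4, 0.1, -0.6]
gripper_width: 1.004
```

Run:
```python
from dial import *; from plan import plan
q=viewer.capture("scene"); angle(q)
plan([(.65,-.041,.06,180,1)])
s=r.sense(); p=viewer.capture("wrist"); print(proj(p,[[.65,-.041,.076]],s))
for d in spotter.silhouettes("brass1",p): 
    v,u=np.nonzero(d["region"]); print(round(d["score"],2),np.round(d["uv"]),u.min(),u.max(),v.min(),v.max())
```

```text
needle deg -5.9 band deg [-3.4 38.5] radii 0.05 sink mm by band 37.4
at [ 0.648  -0.0408  0.1558] yaw 180.0 tilt [-1.0e+00  7.4e-03 -6.0e-04] t 21.5833 w 87.0 F [ 0.2 -0.5 -1.4]
f1.00 tx0.1278 ty-0.0027 tz-0.0002 ax0.0000  |96mm -0deg
--
[[246.25746638 209.66557909]]
0.89 [270.  44.] 218 315 0 96
0.85 [245. 204.] 201 287 154 251
0.7 [114.  50.] 51 174 0 95
0.6 [ 84. 208.] 15 132 169 257
```

The dial reads a sink of 37.4 mm, just short of the band, so the third spool is needed and should give about 47 mm.

Call:
play_rows(
  commands=[
    {"fingers":-1,"tx":0.035,"ty":0,"tz":0,"ax":0,"ay":0,"az":0},
    {"fingers":-1,"tx":0.07,"ty":0,"tz":0,"ax":0,"ay":0,"az":0},
    {"fingers":-1,"tx":0.105,"ty":0,"tz":0,"ax":0,"ay":0,"az":0},
    {"fingers":-1,"tx":0.127,"ty":0,"tz":0,"ax":0,"ay":0,"az":0},
    {"fingers":-1,"tx":0.1325,"ty":0,"tz":0,"ax":0,"ay":0,"az":0},
  ],
)

```text
time_s: 22.1
tcp_pos: [0.6498, -0.0408, 0.0597]
ee_rot: [[-0.001, -1.0, -0.0], [-0.0, -0.0, 1.0], [-1.0, 0.001, -0.0]]
wrist_force: [-0.7, -0.6, -0.9]
gripper_width: 1.0
```

Call:
play_rows(
  commands=[
    {"fingers":1,"tx":0,"ty":0,"tz":0,"ax":0,"ay":0,"az":0},
    {"fingers":1,"tx":0,"ty":0,"tz":0,"ax":0,"ay":0,"az":0},
    {"fingers":1,"tx":0,"ty":0,"tz":0,"ax":0,"ay":0,"az":0},
    {"fingers":1,"tx":0,"ty":0,"tz":0,"ax":0,"ay":0,"az":0},
    {"fingers":1,"tx":0,"ty":0,"tz":0,"ax":0,"ay":0,"az":0},
  ],
)

```text
time_s: 22.52
tcp_pos: [0.6509, -0.0409, 0.0621]
ee_rot: [[0.003, -1.0, -0.0], [0.0, -0.0, 1.0], [-1.0, -0.003, 0.0]]
wrist_force: [0.1, 0.3, 1.1]
gripper_width: 0.702
```

Call:
play_rows(
  commands=[
    {"fingers":1,"tx":0,"ty":0,"tz":0,"ax":0,"ay":0,"az":0},
    {"fingers":1,"tx":0,"ty":0,"tz":0,"ax":0,"ay":0,"az":0},
    {"fingers":1,"tx":0,"ty":0,"tz":0,"ax":0,"ay":0,"az":0},
    {"fingers":1,"tx":0,"ty":0,"tz":0,"ax":0,"ay":0,"az":0},
  ],
)

```text
time_s: 22.85
tcp_pos: [0.6516, -0.0409, 0.0619]
ee_rot: [[0.004, -1.0, -0.001], [-0.0, -0.001, 1.0], [-1.0, -0.004, -0.0]]
wrist_force: [2.3, 0.8, 6.3]
gripper_width: 0.653
```

Run:
```python
from plan import *
plan([(.65,-.041,.28,180,1),(.540,.1285,.28,180,1),(.54,.1285,.16,180,1)])
```

```text
at [ 0.6516 -0.0409  0.0619] yaw 180.1 tilt [-1.0e+00 -3.6e-03 -1.0e-04] t 22.85 w 56.8 F [2.3 0.8 6.3]
f1.00 tx-0.1454 ty0.0010 tz-0.0000 ax0.0002  |109mm -0deg
f1.00 tx-0.1454 ty0.0010 tz-0.0000 ax0.0002  |109mm -0deg
--
f1.00 tx-0.0000 ty0.0733 tz0.1130 ax-0.0000  |101mm 0deg
f1.00 tx-0.0000 ty0.0733 tz0.1130 ax-0.0000  |101mm 0deg
--
f1.00 tx0.1600 ty0.0000 tz0.0000 ax-0.0000  |120mm 0deg
--
```

Call:
play_rows(
  commands=[
    {"fingers":1,"tx":-0.015,"ty":0,"tz":0,"ax":0,"ay":0,"az":0},
    {"fingers":1,"tx":-0.045,"ty":0,"tz":0,"ax":0,"ay":0,"az":0},
    {"fingers":1,"tx":-0.09,"ty":0,"tz":0,"ax":0,"ay":0,"az":0},
    {"fingers":1,"tx":-0.14,"ty":0,"tz":0,"ax":0,"ay":0,"az":0},
    {"fingers":1,"tx":-0.19,"ty":0,"tz":0,"ax":0,"ay":0,"az":0},
  ],
)

```text
time_s: 23.27
tcp_pos: [0.6479, -0.0411, 0.2027]
ee_rot: [[-0.006, -1.0, 0.0], [-0.0, 0.0, 1.0], [-1.0, 0.006, -0.0]]
wrist_force: [1.1, 1.0, -1.6]
gripper_width: 0.657
```

Call:
play_rows(
  commands=[
    {"fingers":1,"tx":-0.04,"ty":0.008,"tz":0.012,"ax":0,"ay":0,"az":0},
    {"fingers":1,"tx":-0.07,"ty":0.025,"tz":0.038,"ax":0,"ay":0,"az":0},
    {"fingers":1,"tx":-0.09,"ty":0.045,"tz":0.069,"ax":0,"ay":0,"az":0},
    {"fingers":1,"tx":-0.1,"ty":0.065,"tz":0.1,"ax":0,"ay":0,"az":0},
    {"fingers":1,"tx":-0.1,"ty":0.0733,"tz":0.113,"ax":0,"ay":0,"az":0},
  ],
)

```text
time_s: 23.68
tcp_pos: [0.593, 0.0456, 0.2797]
ee_rot: [[0.0, -1.0, -0.002], [0.001, -0.002, 1.0], [-1.0, -0.0, 0.001]]
wrist_force: [0.3, -0.2, -1.6]
gripper_width: 0.655
```

Call:
play_rows(
  commands=[
    {"fingers":1,"tx":0,"ty":0.022,"tz":0.034,"ax":0,"ay":0,"az":0},
    {"fingers":1,"tx":0,"ty":0.044,"tz":0.068,"ax":0,"ay":0,"az":0},
    {"fingers":1,"tx":0,"ty":0.063,"tz":0.097,"ax":0,"ay":0,"az":0},
    {"fingers":1,"tx":0,"ty":0.0733,"tz":0.113,"ax":0,"ay":0,"az":0},
    {"fingers":1,"tx":0,"ty":0.0733,"tz":0.113,"ax":0,"ay":0,"az":0},
  ],
)

```text
time_s: 24.1
tcp_pos: [0.5375, 0.1299, 0.2768]
ee_rot: [[-0.004, -1.0, -0.003], [-0.001, -0.003, 1.0], [-1.0, 0.004, -0.001]]
wrist_force: [-0.3, -0.7, -1.9]
gripper_width: 0.655
```

Run:
```python
from plan import *
p=viewer.capture("scene")
plan([(.54,.1285,.187,180,1)])
```

```text
at [0.5384 0.129  0.2769] yaw 180.1 tilt [-1.      0.0035 -0.0011] t 24.15 w 57.0 F [ 0.6  0.  -2.6]
f1.00 tx0.1198 ty-0.0021 tz-0.0006 ax0.0007  |90mm -0deg
--
```

Call:
play_rows(
  commands=[
    {"fingers":1,"tx":0.02,"ty":-0.001,"tz":0,"ax":0,"ay":0,"az":0},
    {"fingers":1,"tx":0.055,"ty":-0.001,"tz":0,"ax":0,"ay":0,"az":0},
    {"fingers":1,"tx":0.09,"ty":-0.001,"tz":0,"ax":0,"ay":0,"az":0},
    {"fingers":1,"tx":0.112,"ty":-0.001,"tz":0,"ax":0,"ay":0,"az":0},
    {"fingers":1,"tx":0.121,"ty":-0.001,"tz":0,"ax":0,"ay":0,"az":0},
  ],
)

```text
time_s: 24.57
tcp_pos: [0.5389, 0.1265, 0.1833]
ee_rot: [[-0.008, -1.0, 0.002], [-0.003, 0.002, 1.0], [-1.0, 0.008, -0.003]]
wrist_force: [-1.4, 0.2, -2.3]
gripper_width: 0.653
```

Call:
play_rows(
  commands=[
    {"fingers":1,"tx":0.01,"ty":0,"tz":0,"ax":0,"ay":0,"az":0},
    {"fingers":1,"tx":0.018,"ty":0,"tz":0,"ax":0,"ay":0,"az":0},
    {"fingers":1,"tx":0.025,"ty":0,"tz":0,"ax":0,"ay":0,"az":0},
    {"fingers":1,"tx":0.031,"ty":0,"tz":0,"ax":0,"ay":0,"az":0},
    {"fingers":1,"tx":0.035,"ty":0,"tz":0,"ax":0,"ay":0,"az":0},
  ],
)

```text
time_s: 24.98
tcp_pos: [0.5415, 0.1285, 0.1615]
ee_rot: [[0.002, -1.0, -0.0], [0.0, -0.0, 1.0], [-1.0, -0.002, 0.0]]
wrist_force: [0.8, 0.3, 1.4]
gripper_width: 0.657
```

Call:
play_rows(
  commands=[
    {"fingers":1,"tx":0,"ty":0,"tz":0,"ax":0,"ay":0,"az":0},
    {"fingers":1,"tx":0,"ty":0,"tz":0,"ax":0,"ay":0,"az":0},
    {"fingers":1,"tx":0,"ty":0,"tz":0,"ax":0,"ay":0,"az":0},
    {"fingers":1,"tx":0,"ty":0,"tz":0,"ax":0,"ay":0,"az":0},
  ],
)

```text
time_s: 25.32
tcp_pos: [0.5411, 0.1286, 0.1616]
ee_rot: [[0.001, -1.0, -0.0], [0.0, -0.0, 1.0], [-1.0, -0.001, 0.0]]
wrist_force: [0.6, -0.2, -0.5]
gripper_width: 0.652
```

```bash
python3 -c "
from plan import *
plan([])"
```

```text
at [0.5411 0.1286 0.1616] yaw 180.0 tilt [-1.0e+00 -1.2e-03  5.0e-04] t 25.3167 w 56.7 F [ 0.6 -0.2 -0.5]
```

Release, lift, and back away to the side.

Call:
play_rows(
  commands=[
    {"fingers":-0.75,"tx":0,"ty":0,"tz":0,"ax":0,"ay":0,"az":0},
    {"fingers":-0.75,"tx":0,"ty":0,"tz":0,"ax":0,"ay":0,"az":0},
    {"fingers":-0.75,"tx":0,"ty":0,"tz":0,"ax":0,"ay":0,"az":0},
    {"fingers":-0.75,"tx":0,"ty":0,"tz":0,"ax":0,"ay":0,"az":0},
  ],
)

```text
time_s: 25.65
tcp_pos: [0.5408, 0.1285, 0.1611]
ee_rot: [[0.0, -1.0, -0.0], [0.0, -0.0, 1.0], [-1.0, -0.0, 0.0]]
wrist_force: [1.1, -0.0, 0.3]
gripper_width: 0.841
```

Call:
play_rows(
  commands=[
    {"fingers":-0.75,"tx":-0.02,"ty":0,"tz":0,"ax":0,"ay":0,"az":0},
    {"fingers":-0.75,"tx":-0.05,"ty":0,"tz":0,"ax":0,"ay":0,"az":0},
    {"fingers":-0.75,"tx":-0.09,"ty":0,"tz":0,"ax":0,"ay":0,"az":0},
    {"fingers":-0.75,"tx":-0.13,"ty":0,"tz":0,"ax":0,"ay":0,"az":0},
    {"fingers":-0.75,"tx":-0.17,"ty":0,"tz":0,"ax":0,"ay":0,"az":0},
  ],
)

```text
time_s: 26.07
tcp_pos: [0.5406, 0.1283, 0.2898]
ee_rot: [[-0.0, -1.0, -0.0], [-0.0, -0.0, 1.0], [-1.0, 0.0, -0.0]]
wrist_force: [0.7, 0.4, 0.4]
gripper_width: 0.873
```

Call:
play_rows(
  commands=[
    {"fingers":-0.75,"tx":0,"ty":0.04,"tz":-0.03,"ax":0,"ay":0,"az":0},
    {"fingers":-0.75,"tx":0,"ty":0.08,"tz":-0.06,"ax":0,"ay":0,"az":0},
    {"fingers":-0.75,"tx":0,"ty":0.12,"tz":-0.1,"ax":0,"ay":0,"az":0},
    {"fingers":-0.75,"tx":0,"ty":0.14,"tz":-0.14,"ax":0,"ay":0,"az":0},
    {"fingers":-0.75,"tx":0,"ty":0.15,"tz":-0.17,"ax":0,"ay":0,"az":0},
  ],
)

```text
time_s: 26.48
tcp_pos: [0.4257, -0.0007, 0.289]
ee_rot: [[0.0, -1.0, -0.001], [0.001, -0.001, 1.0], [-1.0, -0.0, 0.001]]
wrist_force: [0.0, -1.0, 0.1]
gripper_width: 0.874
```

Call:
play_rows(
  commands=[
    {"fingers":-0.75,"tx":0,"ty":0,"tz":-0.05,"ax":0,"ay":0,"az":0},
    {"fingers":-0.75,"tx":0,"ty":0,"tz":-0.1,"ax":0,"ay":0,"az":0},
    {"fingers":-0.75,"tx":0,"ty":0,"tz":-0.13,"ax":0,"ay":0,"az":0},
    {"fingers":-0.75,"tx":0,"ty":0,"tz":-0.13,"ax":0,"ay":0,"az":0},
    {"fingers":-0.75,"tx":0,"ty":0,"tz":-0.13,"ax":0,"ay":0,"az":0},
  ],
)

```text
time_s: 26.9
tcp_pos: [0.4281, -0.0975, 0.2885]
ee_rot: [[-0.0, -1.0, 0.003], [0.0, 0.003, 1.0], [-1.0, 0.0, 0.0]]
wrist_force: [-0.0, 0.3, 0.0]
gripper_width: 0.873
```

Run:
```python
from dial import *; from plan import plan
plan([]); q=viewer.capture("scene"); angle(q); p=viewer.capture("top")
save("fin",np.vstack([np.hstack([cv2.resize(p["image"][100:290,90:420],(400,300)),cv2.resize(q["image"][250:370,255:375],(400,300),interpolation=2)]),cv2.resize(q["image"][120:340],(800,300))[:300]]))
```

```text
at [ 0.4281 -0.0975  0.2885] yaw 179.8 tilt [-1.e+00  0.e+00  2.e-04] t 26.9 w 76.0 F [-0.   0.3  0. ]
needle deg 27.5 band deg [-4.  38.5] radii 0.051 sink mm by band 47.2
```

View pics/fin.png

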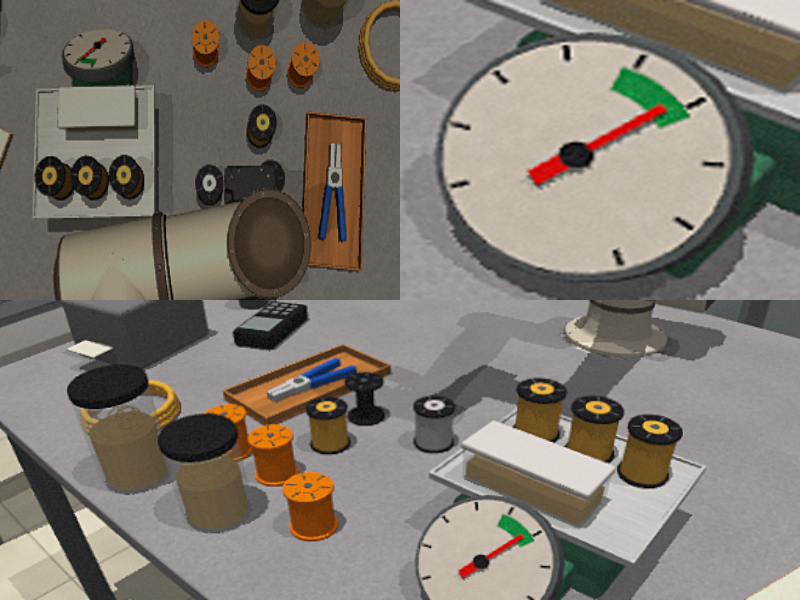

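The needle lies inside the green band, three brass spools stand beside the upright tub, and the pliers are flat in the tray. Everything else is untouched.

```bash
python3 -c "
from station import job,r
print(job.finish_job(), r.sense()['time_s'])"
```

```text
the job is handed in; nothing more can be done
the job is handed in; nothing more can be done
```

The job is done and handed in, at about 27 s on the robot's clock. I laid the pliers flat in the tool tray, then stood three brass spools upright in a row beside the tub, each lowered until the platter carried its weight before I let go.

- **Needle:** the last pictures show it at rest inside the green band. I read it as a sink of about 47.2 mm, within the 37.5 to 50.8 mm band. With two spools it read 37.4 mm, just short of the band, so I added the third.
- **Other items:** in the same pictures the tub, the fourth brass spool and the silver spool stand upright where they were. The empty spool looks untouched too, but the arm partly hid it in the top view. The orange look-alikes were not touched, and the gripper was clear of everything.
- **Small disagreements:** the two fixed cameras differed by 5 to 7 mm in y on the spools; wrist-camera looks at the pliers and one spool agreed with the top camera to about 2 mm, so I used that one. My colour check measured the band at about 42° instead of 46°, so the sink figures could be off by roughly a millimetre. The gripper also read 57 mm on the 60 mm spools, yet they held upright.

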